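Fetch the dapping block from behind the bottles

TASK

The steel dapping block stands at the back of the wooden tidy, shut in by a nozzle bottle, a wide jar and a square can: first move all three over onto the steel tray, upright, and leave them there while you set the dapping block on the rubber pad, hollows up as it stands now, centred and square to the pad. Then put each of the three back in the tidy on the very spot where it stood at the start. Set everything down, never drop or tip it, and leave the loupe and the two small things in the tidy alone.

Things in the scene. Friction and masses are not known exactly. Their poses are not given: they have to be found in the camera images.
- dapping_block: dapping block: bare steel cube, 46 x 46 x 46 mm, 0.6 to 0.85 kg, with round doming hollows in its faces (four of different sizes in the top). Stands at the back of the tidy in the middle, faces within 0.1 rad of the tidy's axes. Origin: centre of its underside; x and y along its horizontal edges, z up.
- nozzle_bottle: white plastic squeeze bottle, round, slimmest of the three containers: body diameter 44 mm straight up to 80 mm, shoulder to 94 mm, grey screw collar (29 mm across) to 104 mm, pointed nozzle to 120 mm. About 0.14 kg. Origin: centre of its underside, z up. At the start in one of three spots of the tidy (left, right or in front of the block).
- wide_jar: round amber glass jar with a black screw lid: body diameter 60 mm straight up to 70 mm, lid (57 mm across) from 79 to 90 mm. About 0.3 kg. Origin: centre of its underside, z up. At the start in one of the same three spots.
- square_can: square steel oil can with a brass screw cap: body 44 x 44 mm (rounded edges) straight up to 84 mm, cap (26 mm across) up to 106 mm. 0.20 kg. Origin: centre of its underside; x and y square to its sides, z up. At the start in one of the same three spots, sides within 0.1 rad of the tidy's axes.
- tidy: open wooden tray, fixed, 160 (x) x 220 (y) mm. Heights above the bench: floor 8 mm, front and side rims 18 mm, back wall (at +x, inner face at x = 70 mm) 40 mm. Origin: middle of its underside; x points from the low front to the back wall. In it the block is near (34, 0) mm, the three spots near (34, 60), (34, -60) and (-26, 0) mm: gaps between block and containers are 3 to 20 mm.
- steel_tray: shallow sheet-steel tray, fixed, 260 (x) x 140 (y) mm outside, inner floor 3 mm above the bench, rim 12 mm high (with a 4 mm thick rolled edge up to 14 mm). Empty at the start: the side area where the three containers wait, with room for them side by side along x. Origin: middle of its underside. Left or right of the tidy.
- rubber_pad: black rubber bench block, fixed, 100 x 100 x 25 mm: the dapping block's working place, its top 25 mm above the bench. Origin: middle of its underside; x and y along its edges. On the other side of the tidy from the steel tray. A fixed low dish (88 mm across, 32 mm high) stands 110 mm from its centre along its +x; keep clear of it.
- loupe: folding loupe of bright steel lying on the bench about 80 mm from the rubber pad's centre on its -x side, 60 x 25 x 20 mm. To be left alone. Origin: underside, below the lens.
- polish_cake: small round cake of polishing compound, 28 mm across, 20 mm high, in one front corner of the tidy (about (-52, +-80) mm in its frame). To be left alone. Origin: centre of its underside.
- screw_tin: small round aluminium tin, 32 mm across, 19 mm high, in the other front corner of the tidy. To be left alone. Origin: centre of its underside.

How it is judged:
By the outcome, as a careful person would: the job done as asked, in the order asked, and still so for the second after the job is handed in, with the robot touching nothing.
It also fails if it takes over 144 s, if anything falls off the work surface, if the arm or the gripper's body presses on something with over 40 N, if the wrist force passes 120 N, or if a joint passes its speed limit or range.

ROBOT

A 6-joint arm with a two-finger parallel gripper is mounted at the origin on the work surface. World frame = base frame: x ahead of the robot, y to its left, z up, the work surface at z = 0. Lengths are in m, angles in rad, forces in N, time in s.
With the tool pointing down it reaches from about 0.425 to 0.95 m from the base axis. Payload 3.5 kg.
Tool frame: the origin (TCP) lies at the very end of the fingers, on their centre line; the grasp point (between the pads) lies 19 mm behind it; z points along the fingers, y is the line along which they close (so a half turn about z gives the same grasp; the last joint's range is limited). The gripper opens to 85 mm and grips with 20 to 120 N. Pads are 22 mm wide; open, the fingers measure 114 mm over their backs; the gripper's body (76 mm by 85 mm) begins 54 mm behind the grasp point. The pads swing forward as they close: fully open they stand 13 mm farther back than shut.
Start: joints at [1.131, 0.286, 1.577, -0, 1.279, -0.15], TCP at [0.193, 0.647, 0.231] pointing down, gripper open.
Joint ranges: [-2.77, 2.77], [-0.9, 2.22], [0.21, 2.48], [-1.53, 4.67], [0.24, 2.81], [-2.84, 2.84]. Speed limits (rad/s): [2.79, 2.79, 3.14, 3.14, 3.14, 3.14].

INTERFACE

Orientations are given as a unit quaternion [x, y, z, w].
In Python, from plant import get_state, read_camera, sign_off, recognise gives the robot as it stands.
- The arm moves only by the tool arm_command, never from a script. Its argument "steps" is a list of rows, each an object with "translation": the shift along the tool's x, y, z scaled (see below), a list of three; "twist": the turn, a rotation vector about the tool's x, y, z scaled (see below), a list of three; "fingers": the opening, from -1 (shut) to 1 (fully open). In form: [{"translation": [x, y, z], "twist": [rx, ry, rz], "fingers": fingers}, ...]. A call has 1 to 5 rows; each row is the pose to reach, as a shift and turn from the pose commanded when the call began, along the tool's axes at that moment; what a row does not reach only later rows make up. The controller multiplies each number of a shift by 75 cm and each number of a turn by 60 degrees. A row lasts 1/8 s, in which the tool goes at most 62.5 mm and 10.7 degrees, less where a joint would pass 70% of its speed; a pose out of reach is approached as far as the arm can. A call with a number of a shift or a turn outside -1 to 1 is refused whole. A call with a gripper value outside its range is refused whole. The fingers move at their own pace and stop on an object; "grip_force" is the grip in N (left out, the last holds). Time passes only in rows, so rows that repeat a pose let the fingers close. It gives the time, the measured TCP pose, the force, the opening and the grip force at its end, in the units of the state.
- get_state(): the state, without advancing time (a new reading comes with each control period).
- read_camera(name): name is "scene" or "side" or "wrist"; returns a dict with "pixels" (400x640x3 uint8, red, green, blue), "K" (3x3 intrinsics, pixels), "R" (3x3) and "t" (3): a world point X has camera coordinates R X + t; the wrist camera has in their place "T_tool_cam" (4x4, takes a point from camera to tool coordinates, whose origin is the TCP and whose axes are the flange's). Camera axes: x right, y down, z forward; pixel columns grow to the right and rows downward; lengths in m; the calibration is good to about 2 mm. A picture is of the moment at which its call begins: read the wrist's pose just before it. There is no depth.
- sign_off(): hands the job in; it is judged then, once.
Trained networks look in a picture, given as the dict that the camera call returned (one of the last four; its "shot" number tells which), for a name from the list of things; names that differ only in an ending like _2 or _b are one class to them, and where a whole thing is asked for, a point or a joint stands for the part that bears it (a point fixed in the world has none). Each returns a list of dicts, best first, with "conf" (0 to 1); they miss things now and then, are a little off and sometimes report something else, mostly with a low value. They report only what shows in the picture. A call takes as long as a camera call.
- recognise(picture, query): "point" ([row, column] in pixels, amid what is visible of it).
The state is a dict: "time": time; "qpos": joint angles; "dq": joint speeds; "joint_efforts": joint torques, N m; "eef_pos": TCP position; "tcp_rot": TCP orientation; "contact_force": force on the tool from outside, world axes, zero at the start; "wrist_torque": the same for the moment, N m; "opening": opening from 0.0 (shut) to 1.0 (fully open); "finger_force": force on a finger pad.
Only numpy, scipy, OpenCV 4.12 (cv2) and the standard library are available. Lean on these libraries where they do the work, as an engineer would, in place of code of your own. Each camera call takes 0.05 s, during which the arm holds its last target. There are 200 camera calls.

## Working session

There is one attempt and no reset: what is moved stays moved. The work goes in short steps, Python scripts to look and compute and a tool call to move; the robot and the scene stay as the last step left them, time stands still between calls to the robot, and variables do not carry over. Pictures are saved under pics/ and viewed, at most 14 in all, crops included, and the job is handed in when it is done.

Besides the shell and the picture viewer there is one more tool, called after ">>>" by a JSON object that holds its "method" and its "body". arm_command: Moves the arm, as the interface text tells. Shifts and turns lie within -1 to 1; 1 stands for 75 cm of shift or 60 degrees of turn. Its arguments: {"type":"object","properties":{"steps":{"type":"array"},"grip_force":{"type":"number"}},"required":["steps"]}

```bash
ls; mkdir -p pics
cat > a.py <<'E'
from plant import *
import cv2,numpy as np
for n in ["scene","side"]:
    p=read_camera(n); cv2.imwrite(f"pics/{n}0.png",p["pixels"][:,:,::-1])
    print(n,p["K"].tolist(),np.round(p["R"],4).tolist(),p["t"])
    for q in ["dapping_block","nozzle_bottle","wide_jar","square_can","tidy","steel_tray","rubber_pad","loupe","polish_cake","screw_tin"]:
        print(q,[(np.round(d["point"]).tolist(),round(d["conf"],2)) for d in recognise(p,q)[:2]])
s=get_state();print(s)
p=read_camera("wrist");print(p["K"],p["T_tool_cam"].tolist());cv2.imwrite("pics/wrist0.png",p["pixels"][:,:,::-1])
E
python3 a.py
```

```text
pics
scene [[366.53662759319235, 0.0, 314.4164431389188], [0.0, 366.53662759319235, 194.87597881417054], [0.0, 0.0, 1.0]] [[0.007, 1.0, 0.0037], [0.5962, -0.0012, -0.8029], [-0.8028, 0.0078, -0.5962]] [ 0.01581372 -0.26612689  1.29264436]
dapping_block [([219.0, 344.0], 0.62)]
nozzle_bottle [([194.0, 336.0], 0.67)]
wide_jar [([217.0, 318.0], 0.81)]
square_can [([211.0, 369.0], 0.66)]
tidy [([237.0, 344.0], 0.93), ([220.0, 343.0], 0.36)]
steel_tray [([213.0, 201.0], 0.86)]
rubber_pad [([203.0, 432.0], 0.78)]
loupe []
polish_cake []
screw_tin []
side [[455.3479522024914, 0.0, 315.5396311680849], [0.0, 455.3479522024914, 186.1766772529246], [0.0, 0.0, 1.0]] [[-0.7745, -0.6326, 0.0043], [-0.4813, 0.5849, -0.6529], [0.4105, -0.5077, -0.7574]] [0.40540768 0.2856914  0.7149152 ]
dapping_block [([186.0, 279.0], 0.75)]
nozzle_bottle [([192.0, 300.0], 0.72)]
wide_jar [([154.0, 288.0], 0.89)]
square_can [([202.0, 255.0], 0.86)]
tidy [([218.0, 287.0], 0.74)]
steel_tray [([128.0, 401.0], 0.73)]
rubber_pad [([306.0, 225.0], 0.92)]
loupe [([347.0, 263.0], 0.66)]
polish_cake [([182.0, 329.0], 0.58)]
[... 451 characters left out ...]
, 0.23136304]), 'tcp_rot': array([1.44404592e-01, 9.89518728e-01, 1.81921001e-05, 9.91043486e-06]), 'contact_force': array([ 0.26425435, -0.34484809, -0.3541344 ]), 'wrist_torque': array([-0.00082422,  0.05243923,  0.02589816]), 'finger_force': 0.0, 'opening': 0.9990426487458945}
[[276.99027105   0.         318.99679773]
 [  0.         276.99027105 196.81795882]
 [  0.           0.           1.        ]] [[0.00046768586428157975, -0.9595944784262088, -0.28138624387816435, 0.07137204907765038], [0.9999991263107317, 0.00010088669064738314, 0.0013180286970178286, -0.0011302020489286635], [-0.0012363849331271, -0.28138661445741353, 0.9595936872220916, -0.14288820592296292], [0.0, 0.0, 0.0, 1.0]]
```

```bash
python3 -c "
import cv2
a=cv2.imread('pics/scene0.png')[150:290,130:490];cv2.imwrite('pics/sc.png',cv2.resize(a,None,fx=2.2,fy=2.2,interpolation=cv2.INTER_CUBIC))
a=cv2.imread('pics/side0.png')[60:380,140:540];cv2.imwrite('pics/sd.png',cv2.resize(a,None,fx=1.8,fy=1.8,interpolation=cv2.INTER_CUBIC))"
```

```text
(no output)
```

View pics/sc.png

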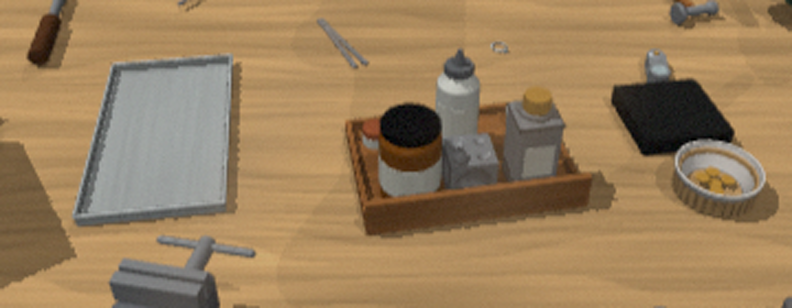

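View pics/sd.png

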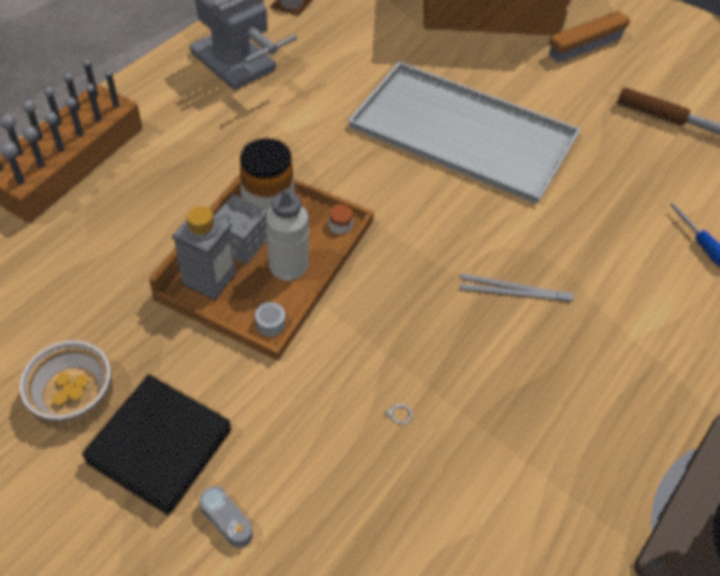

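```bash
cat > h.py <<'E'
from plant import *
import cv2,numpy as np
from scipy.spatial.transform import Rotation as Ro
def ray(p,r,c,st=None):
    d=np.linalg.inv(p["K"])@[c,r,1]
    if "R" in p: R=np.array(p["R"]);return -R.T@p["t"],R.T@d
    T=np.eye(4);T[:3,:3]=Ro.from_quat(st["tcp_rot"]).as_matrix();T[:3,3]=st["eef_pos"];T=T@p["T_tool_cam"]
    return T[:3,3],T[:3,:3]@d
def at(p,r,c,z,st=None):
    o,d=ray(p,r,c,st);return o+d*(z-o[2])/d[2]
def proj(p,X,st=None):
    X=np.atleast_2d(X).astype(float)
    if "R" in p: c=X@np.array(p["R"]).T+p["t"]
    else:
        T=np.eye(4);T[:3,:3]=Ro.from_quat(st["tcp_rot"]).as_matrix();T[:3,3]=st["eef_pos"];T=np.linalg.inv(T@p["T_tool_cam"])
        c=X@T[:3,:3].T+T[:3,3]
    u=c@np.array(p["K"]).T;return u[:,:2]/u[:,2:]
E
cat > b.py <<'E'
from h import *
sc=read_camera("scene");sd=read_camera("side")
def S(x,y,z):return np.round(at(sc,y/2.2+150,x/2.2+130,z),4)
def D(x,y,z):return np.round(at(sd,y/1.8+60,x/1.8+140,z),4)
print("tray",[S(*v,.014) for v in[(113,62),(231,56),(228,210),(76,218)]],[D(*v,.014) for v in[(401,66),(578,131),(535,196),(350,124)]])
print("pad",[D(*v,.025) for v in[(150,378),(230,428),(165,488),(87,440)]],[S(*v,.025) for v in[(613,88),(696,80),(732,128),(643,138)]])
print("tidy",[D(374,215,.018),D(277,344,.018),D(153,283,.03)],[S(346,122,.018)],[S(592,178,.04),S(368,206,.04)])
print("jar top",D(266,158,.09),S(410,124,.09));print("can",D(201,212,.106),S(538,92,.106));print("bottle",D(288,196,.12),S(460,53,.12))
print("block top",S(470,152,.054)); print("loupe",D(226,517,.01),"dish",D(67,380,.03),S(718,170,.03))
E
python3 b.py
```

```text
tray [array([ 0.3906, -0.3699,  0.014 ]), array([ 0.3777, -0.2307,  0.014 ]), array([ 0.6424, -0.1894,  0.014 ]), array([ 0.6526, -0.3303,  0.014 ])] [array([ 0.6393, -0.3276,  0.014 ]), array([ 0.3879, -0.3638,  0.014 ]), array([ 0.374 , -0.2283,  0.014 ]), array([ 0.6211, -0.1887,  0.014 ])]
pad [array([0.5402, 0.2352, 0.025 ]), array([0.4436, 0.2246, 0.025 ]), array([0.4484, 0.3035, 0.025 ]), array([0.5372, 0.317 , 0.025 ])] [array([0.4602, 0.2148, 0.025 ]), array([0.4447, 0.3133, 0.025 ]), array([0.5327, 0.3254, 0.025 ]), array([0.549 , 0.2271, 0.025 ])]
tidy [array([ 0.5018, -0.0794,  0.018 ]), array([0.4733, 0.1241, 0.018 ]), array([0.6192, 0.1556, 0.03  ])] [array([ 0.5126, -0.0839,  0.018 ])] [array([0.627 , 0.1568, 0.04  ]), array([ 0.6642, -0.055 ,  0.04  ])]
jar top [ 0.6093 -0.0172  0.09  ] [ 0.6071 -0.0164  0.09  ]
can [0.5971 0.095  0.106 ] [0.5786 0.1054 0.106 ]
bottle [0.5346 0.0317 0.12  ] [0.5326 0.0334 0.12  ]
block top [0.6051 0.0415 0.054 ]
loupe [0.3937 0.2847 0.01  ] dish [0.5977 0.289  0.03  ] [0.6047 0.2864 0.03  ]
```

>>> {"method": "arm_command", "body": {"steps": [{"translation": [-0.497, -0.376, 0], "twist": [0, 0, -0.443], "fingers": 1}, {"translation": [-0.497, -0.376, 0], "twist": [0, 0, -0.443], "fingers": 1}, {"translation": [-0.497, -0.376, 0], "twist": [0, 0, -0.443], "fingers": 1}, {"translation": [-0.497, -0.376, 0], "twist": [0, 0, -0.443], "fingers": 1}, {"translation": [-0.497, -0.376, 0], "twist": [0, 0, -0.443], "fingers": 1}]}}

```text
time: 1.88
eef_pos: [0.3778, 0.3947, 0.2317]
tcp_rot: [-0.087, 0.996, 0.0, 0.0]
contact_force: [1.3, 1.0, -0.3]
opening: 1.001
finger_force: 0.0
```

```bash
cat >> h.py <<'E'
def plan(*ts):
    """print rows for targets (x,y,z,psi_deg of tool y), all relative to the measured pose (levelled)"""
    s=get_state();R=Ro.from_quat(s["tcp_rot"]);y=R.as_matrix()[:,1];ps=np.degrees(np.arctan2(y[1],y[0]))
    print("t",round(s["time"],2),"pos",np.round(s["eef_pos"],4),"psi",round(ps,2),"open",round(s["opening"],3),"F",np.round(s["contact_force"],1),"ff",round(s["finger_force"],1))
    pp=s["eef_pos"]
    for t in ts:
        a=np.radians(t[3]);M=np.array([[-np.sin(a),np.cos(a),0],[np.cos(a),np.sin(a),0],[0,0,-1]]).T
        d=R.inv().apply(np.array(t[:3])-s["eef_pos"])/.75
        w=(R.inv()*Ro.from_matrix(M)).as_rotvec(degrees=True)/60
        print(t,"->",np.round(d,4).tolist(),np.round(w,4).tolist(),"rows~",round(np.linalg.norm(np.array(t[:3])-pp)/.0625,1));pp=np.array(t[:3])
E
python3 -c "
from h import *
plan((.47,.27,.23,100),(.53,.05,.23,100))"
```

```text
t 1.88 pos [0.3778 0.3947 0.2317] psi 100.0 open 1.001 F [ 1.3  1.  -0.3] ff 0.0
(0.47, 0.27, 0.23, 100) -> [-0.0922, -0.1851, 0.0023] [0.0004, 0.0009, -0.0001] rows~ 2.5
(0.53, 0.05, 0.23, 100) -> [-0.1201, -0.4878, 0.0022] [0.0004, 0.0009, -0.0001] rows~ 3.6
```

>>> {"method": "arm_command", "body": {"steps": [{"translation": [-0.092, -0.185, 0], "twist": [0, 0, 0], "fingers": 1}, {"translation": [-0.092, -0.185, 0], "twist": [0, 0, 0], "fingers": 1}, {"translation": [-0.092, -0.185, 0], "twist": [0, 0, 0], "fingers": 1}, {"translation": [-0.092, -0.185, 0], "twist": [0, 0, 0], "fingers": 1}]}}

```text
time: 2.38
eef_pos: [0.47, 0.27, 0.2315]
tcp_rot: [-0.085, 0.996, 0.0, 0.0]
contact_force: [0.0, 0.1, 0.5]
opening: 0.999
finger_force: 0.0
```

```bash
cat >> h.py <<'E'
import pickle
def snap(n,view=True):
    s=get_state();p=read_camera("wrist");pickle.dump((s,p),open(f"pics/{n}.pkl","wb"));cv2.imwrite(f"pics/{n}.png",p["pixels"][:,:,::-1]);return s,p
E
python3 -c "
from h import *
snap('pad');plan((.47,.27,.23,100),(.53,.05,.23,100))"
```

```text
t 2.42 pos [0.4692 0.2711 0.2314] psi 99.85 open 1.002 F [ 0.2 -0.3  0. ] ff 0.0
(0.47, 0.27, 0.23, 100) -> [-0.0008, -0.0016, 0.0019] [0.0005, -0.0001, -0.0025] rows~ 0.0
(0.53, 0.05, 0.23, 100) -> [-0.0294, -0.3043, 0.0018] [0.0005, -0.0001, -0.0025] rows~ 3.6
```

>>> {"method": "arm_command", "body": {"steps": [{"translation": [-0.029, -0.304, 0], "twist": [0, 0, 0], "fingers": 1}, {"translation": [-0.029, -0.304, 0], "twist": [0, 0, 0], "fingers": 1}, {"translation": [-0.029, -0.304, 0], "twist": [0, 0, 0], "fingers": 1}, {"translation": [-0.029, -0.304, 0], "twist": [0, 0, 0], "fingers": 1}, {"translation": [-0.029, -0.304, 0], "twist": [0, 0, 0], "fingers": 1}]}}

```text
time: 3.05
eef_pos: [0.5301, 0.0499, 0.2314]
tcp_rot: [-0.086, 0.996, 0.0, 0.0]
contact_force: [-0.6, 0.9, 0.4]
opening: 0.996
finger_force: 0.0
```

```bash
python3 -c "
from h import *
snap('tidy');plan((.47,.27,.23,100),(.49,-.25,.23,100))"
python3 -c "
import cv2
a=cv2.imread('pics/pad.png')[:,80:600];cv2.imwrite('pics/padv.png',cv2.resize(a,None,fx=1.5,fy=1.5,interpolation=cv2.INTER_CUBIC))
a=cv2.imread('pics/tidy.png')[:,80:600];cv2.imwrite('pics/tidyv.png',cv2.resize(a,None,fx=1.5,fy=1.5,interpolation=cv2.INTER_CUBIC))"
```

```text
t 3.1 pos [0.5297 0.0512 0.2313] psi 99.93 open 0.998 F [-0.5  0.2 -0.1] ff 0.0
(0.47, 0.27, 0.23, 100) -> [0.0281, 0.301, 0.002] [0.0008, -0.0002, -0.0012] rows~ 3.6
(0.49, -0.25, 0.23, 100) -> [0.1214, -0.3865, 0.0014] [0.0008, -0.0002, -0.0012] rows~ 8.3
```

View pics/padv.png

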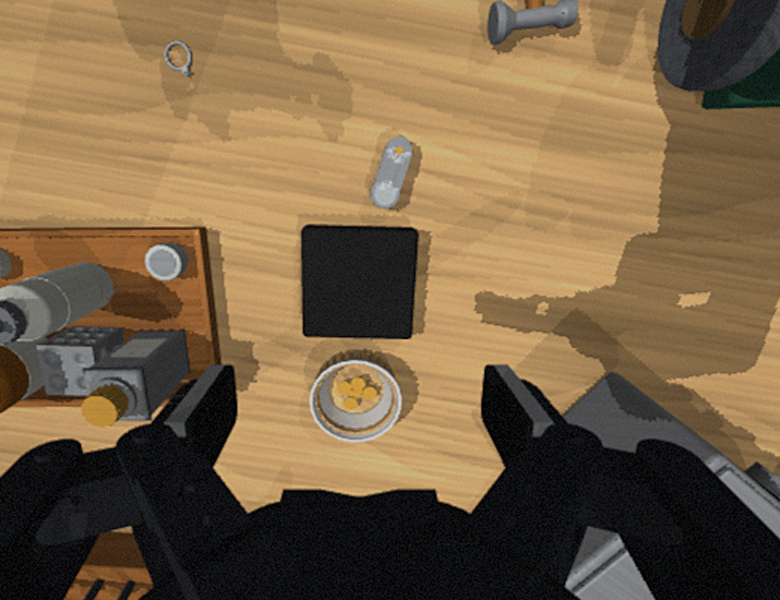

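View pics/tidyv.png

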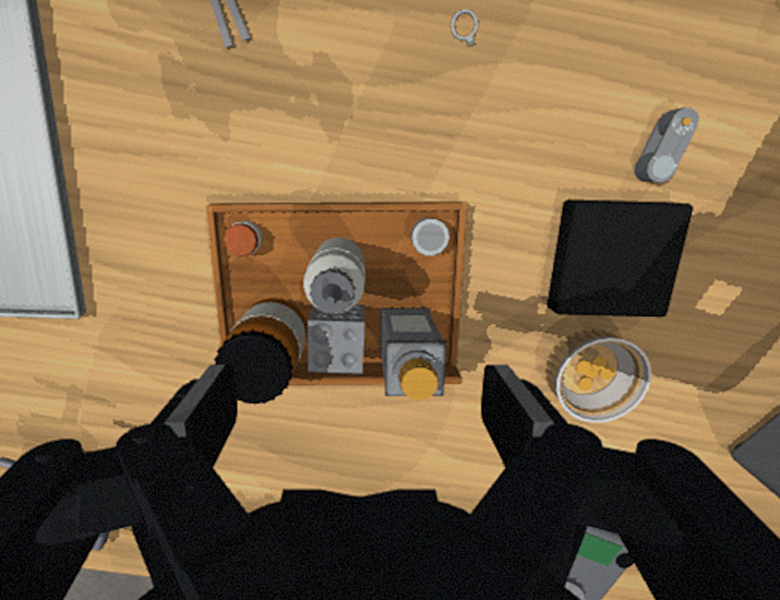

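```bash
cat > c.py <<'E'
from h import *
from scipy.optimize import minimize
s,p=pickle.load(open("pics/tidy.pkl","rb"))
W=lambda x,y,z:np.round(at(p,y/1.5,x/1.5+80,z,s),4)
for n,v in dict(FL=(208,204,.018),FR=(466,203,.018),BR=(462,383,.04),BL=(218,386,.04),jar=(255,367,.098),can=(421,378,.114),canT=(414,364,.092),bot=(333,292,.128),botcol=(335,286,.112),b1=(308,319,.054),b2=(363,317,.054),b3=(363,372,.054),b4=(308,371,.054),tin=(430,237,.027),cake=(243,239,.028)).items(): print(n,W(*v))
# square can body top corners at z=.092 (approx)
print("can corners",W(383,342,.092),W(443,340,.092),W(444,394,.092),W(385,395,.092))
for nm in ["pad","tidy"]:
    s,p=pickle.load(open(f"pics/{nm}.pkl","rb"));im=p["pixels"].astype(int)
    m=(im.max(2)<45).astype(np.uint8)
    n,l,st,ce=cv2.connectedComponentsWithStats(m)
    u=proj(p,[.497,.268,.025],s)[0];k=l[int(u[1]),int(u[0])];m=(l==k).astype(np.uint8);print(st[k])
    mb=cv2.resize(m,None,fx=4,fy=4,interpolation=cv2.INTER_NEAREST)
    def cost(q):
        c,sn=np.cos(q[2]),np.sin(q[2]);P=[[q[0]+c*a-sn*b,q[1]+sn*a+c*b,z] for a in(-.05,.05) for b in(-.05,.05) for z in(0,.025)]
        h=cv2.convexHull(((proj(p,P,s)+.5)*4).astype(np.float32)).round().astype(np.int32)
        g=np.zeros_like(mb);cv2.fillConvexPoly(g,h,1);return (g!=mb).sum()/mb.sum()
    r=minimize(cost,[.497,.268,.15],method="Nelder-Mead",options=dict(initial_simplex=[[.497,.268,.15],[.505,.268,.15],[.497,.276,.15],[.497,.268,.05]]))
    print(nm,r.x,np.degrees(r.x[2]),r.fun)
E
python3 c.py
```

```text
FL [ 0.5055 -0.0832  0.018 ]
FR [0.4676 0.13   0.018 ]
BR [0.6209 0.159  0.04  ]
BL [ 0.6612 -0.0557  0.04  ]
jar [ 0.6061 -0.0143  0.098 ]
can [0.5863 0.1029 0.114 ]
canT [0.5866 0.101  0.092 ]
bot [0.5313 0.0334 0.128 ]
botcol [0.5318 0.0339 0.112 ]
b1 [0.5791 0.0159 0.054 ]
b2 [0.5697 0.0598 0.054 ]
b3 [0.6184 0.0685 0.054 ]
b4 [0.6255 0.0223 0.054 ]
tin [0.4996 0.1047 0.027 ]
cake [ 0.5279 -0.049   0.028 ]
can corners [0.5732 0.0749 0.092 ] [0.5642 0.1179 0.092 ] [0.6072 0.1287 0.092 ] [0.6157 0.0846 0.092 ]
[ 281  150   78   76 5504]
pad [0.49256525 0.27218683 0.17039845] 9.763112145813626 0.06830259811046512
[ 445  133   96   78 6258]
tidy [0.49185528 0.27159181 0.15195843] 8.706576702732006 0.08057686161713007
```

```bash
python3 -c "
from h import *
plan((.5315,.0335,.16,100.3),(.5315,.0335,.06,100.3))"
```

```text
t 3.1 pos [0.5297 0.0512 0.2313] psi 99.93 open 0.998 F [-0.5  0.2 -0.1] ff 0.0
(0.5315, 0.0335, 0.16, 100.3) -> [0.0017, -0.0238, 0.095] [0.0008, -0.0002, -0.0062] rows~ 1.2
(0.5315, 0.0335, 0.06, 100.3) -> [0.0016, -0.0239, 0.2284] [0.0008, -0.0002, -0.0062] rows~ 1.6
```

>>> {"method": "arm_command", "body": {"steps": [{"translation": [0.002, -0.022, 0.07], "twist": [0, 0, -0.006], "fingers": 1}, {"translation": [0.002, -0.022, 0.12], "twist": [0, 0, -0.006], "fingers": 1}, {"translation": [0.002, -0.022, 0.175], "twist": [0, 0, -0.006], "fingers": 1}, {"translation": [0.002, -0.022, 0.21], "twist": [0, 0, -0.006], "fingers": 1}, {"translation": [0.002, -0.022, 0.228], "twist": [0, 0, -0.006], "fingers": 1}]}}

```text
time: 3.72
eef_pos: [0.5297, 0.0366, 0.0586]
tcp_rot: [-0.091, 0.996, 0.001, -0.001]
contact_force: [0.3, 0.4, -0.2]
opening: 0.998
finger_force: 0.0
```

>>> {"method": "arm_command", "body": {"steps": [{"translation": [0, 0, 0], "twist": [0, 0, 0], "fingers": 0.3}, {"translation": [0, 0, 0], "twist": [0, 0, 0], "fingers": 0.1}, {"translation": [0, 0, 0], "twist": [0, 0, 0], "fingers": -0.3}, {"translation": [0, 0, 0], "twist": [0, 0, 0], "fingers": -0.3}, {"translation": [0, 0, 0], "twist": [0, 0, 0], "fingers": -0.3}], "grip_force": 30}}

```text
time: 4.35
eef_pos: [0.5325, 0.0342, 0.0621]
tcp_rot: [-0.09, 0.996, -0.0, 0.002]
contact_force: [-1.3, 0.5, 5.5]
opening: 0.505
finger_force: 30.6
```

```bash
python3 -c "
from h import *
snap('g1')
plan((.5315,.0335,.16,100.3),(.606,-.265,.16,98.5))"
```

```text
t 4.4 pos [0.5325 0.0343 0.0621] psi 100.31 open 0.503 F [-0.1  1.7  6. ] ff 30.6
(0.5315, 0.0335, 0.16, 100.3) -> [0.0011, -0.0008, -0.1305] [-0.0003, 0.003, 0.0002] rows~ 1.6
(0.606, -0.265, 0.16, 98.5) -> [-0.0254, -0.4102, -0.1303] [-0.0003, 0.003, 0.0302] rows~ 4.9
```

View pics/g1.png

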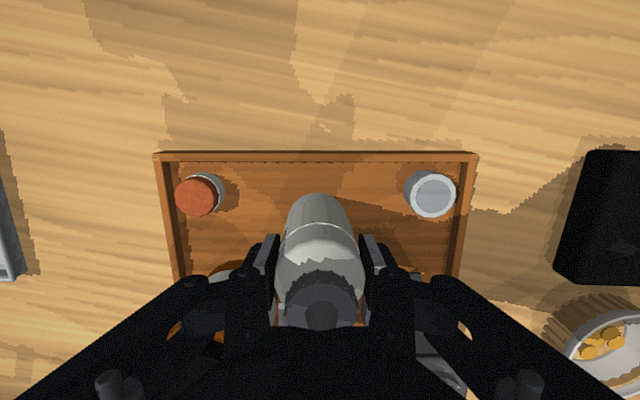

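>>> {"method": "arm_command", "body": {"steps": [{"translation": [0, 0, -0.03], "twist": [0, 0, 0], "fingers": -0.3}, {"translation": [0, 0, -0.08], "twist": [0, 0, 0], "fingers": -0.3}, {"translation": [0, 0, -0.134], "twist": [0, 0, 0], "fingers": -0.3}, {"translation": [0, 0, -0.134], "twist": [0, 0, 0], "fingers": -0.3}, {"translation": [0, 0, -0.134], "twist": [0, 0, 0], "fingers": -0.3}]}}

```text
time: 5.03
eef_pos: [0.5301, 0.0343, 0.1595]
tcp_rot: [-0.09, 0.996, 0.0, -0.001]
contact_force: [-0.5, -0.1, -2.4]
opening: 0.507
finger_force: 31.1
```

```bash
python3 -c "
from h import *
snap('g2')
plan((.5315,.0335,.16,100.3),(.606,-.265,.16,98.5),(.49,-.22,.17,98.5))"
```

```text
t 5.08 pos [0.5297 0.0344 0.1587] psi 100.33 open 0.506 F [ 0.  -0.2 -2.7] ff 31.1
(0.5315, 0.0335, 0.16, 100.3) -> [-0.0021, -0.0016, -0.0017] [0.001, -0.0034, 0.0004] rows~ 0.0
(0.606, -0.265, 0.16, 98.5) -> [-0.0285, -0.4109, -0.0022] [0.0009, -0.0034, 0.0304] rows~ 4.9
(0.49, -0.22, 0.17, 98.5) -> [0.113, -0.3242, -0.015] [0.0009, -0.0034, 0.0304] rows~ 2.0
```

>>> {"method": "arm_command", "body": {"steps": [{"translation": [-0.007, -0.08, 0], "twist": [0, 0, 0.03], "fingers": -0.3}, {"translation": [-0.0285, -0.411, 0], "twist": [0, 0, 0.03], "fingers": -0.3}, {"translation": [-0.0285, -0.411, 0], "twist": [0, 0, 0.03], "fingers": -0.3}, {"translation": [-0.0285, -0.411, 0], "twist": [0, 0, 0.03], "fingers": -0.3}, {"translation": [-0.0285, -0.411, 0], "twist": [0, 0, 0.03], "fingers": -0.3}]}}

```text
time: 5.7
eef_pos: [0.6066, -0.2665, 0.1578]
tcp_rot: [-0.074, 0.997, 0.001, -0.002]
contact_force: [0.9, -0.2, -0.8]
opening: 0.507
finger_force: 31.2
```

>>> {"method": "arm_command", "body": {"steps": [{"translation": [0, -0.021, 0], "twist": [0, 0, 0], "fingers": -0.3}, {"translation": [0, -0.021, 0], "twist": [0, 0, 0], "fingers": -0.3}]}}

```text
time: 5.95
eef_pos: [0.6087, -0.2808, 0.1584]
tcp_rot: [-0.074, 0.997, 0.001, -0.002]
contact_force: [0.9, 0.2, -1.5]
opening: 0.505
finger_force: 31.3
```

```bash
python3 -c "
from h import *
snap('tray')
plan((.606,-.265,.16,98.5),(.606,-.265,.057,98.5))"
```

```text
t 6.0 pos [ 0.6089 -0.2795  0.1588] psi 98.52 open 0.508 F [ 0.4 -0.3 -2.5] ff 31.3
(0.606, -0.265, 0.16, 98.5) -> [0.0009, 0.0197, -0.0015] [0.003, -0.0025, 0.0003] rows~ 0.2
(0.606, -0.265, 0.057, 98.5) -> [0.0005, 0.0192, 0.1358] [0.003, -0.0025, 0.0003] rows~ 1.6
```

View pics/tray.png

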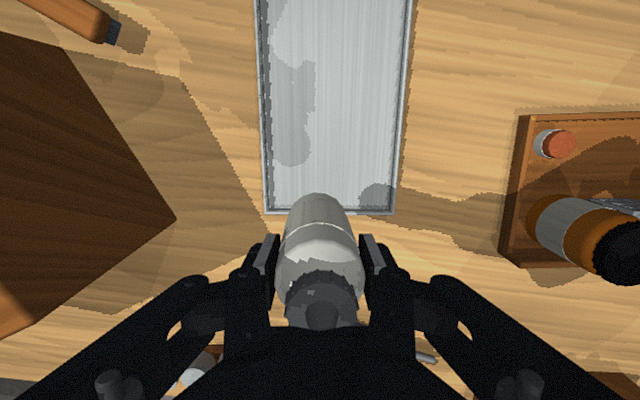

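```bash
python3 -c "
from h import *
s,p=pickle.load(open('pics/tray.pkl','rb'))
A=[at(p,r,c,.014,s) for r,c in[(215,262),(213,396),(0,258),(2,412)]];print(np.round(A,4))
A=np.array(A);m=(A[0]+A[1])/2;u=(A[2]-A[0]);v=A[3]-A[1];print(np.degrees(np.arctan2(-u[1],-u[0])),np.degrees(np.arctan2(-v[1],-v[0])))
a=np.arctan2(-u[1]-v[1],-u[0]-v[0]);d=np.array([np.cos(a),np.sin(a)]);c=m[:2]-.13*d
print(np.degrees(a),c,[c+k*d for k in(-.09,0,.09)])
t=c+.09*d
plan((*t,.16,98.5),(*t,.056,98.5))"
```

```text
[[ 0.6505 -0.3383  0.014 ]
 [ 0.6267 -0.1927  0.014 ]
 [ 0.4472 -0.3603  0.014 ]
 [ 0.4282 -0.2234  0.014 ]]
6.181450091201748 8.806227131331987
7.482053838585132 [ 0.50969171 -0.28240307] [array([ 0.420458  , -0.29412248]), array([ 0.50969171, -0.28240307]), array([ 0.59892542, -0.27068366])]
t 6.0 pos [ 0.6089 -0.2795  0.1588] psi 98.52 open 0.508 F [ 0.4 -0.3 -2.5] ff 31.3
(np.float64(0.5989254223201884), np.float64(-0.2706836593016146), 0.16, 98.5) -> [0.0114, 0.0136, -0.0015] [0.003, -0.0025, 0.0003] rows~ 0.2
(np.float64(0.5989254223201884), np.float64(-0.2706836593016146), 0.056, 98.5) -> [0.011, 0.0131, 0.1371] [0.003, -0.0025, 0.0003] rows~ 1.7
```

>>> {"method": "arm_command", "body": {"steps": [{"translation": [0.011, 0.013, 0.05], "twist": [0, 0, 0], "fingers": -0.3}, {"translation": [0.011, 0.013, 0.1], "twist": [0, 0, 0], "fingers": -0.3}, {"translation": [0.011, 0.013, 0.125], "twist": [0, 0, 0], "fingers": -0.3}, {"translation": [0.011, 0.013, 0.132], "twist": [0, 0, 0], "fingers": -0.3}, {"translation": [0.011, 0.013, 0.134], "twist": [0, 0, 0], "fingers": -0.3}]}}

```text
time: 6.62
eef_pos: [0.6011, -0.2722, 0.0614]
tcp_rot: [-0.075, 0.997, -0.001, 0.001]
contact_force: [1.1, 0.2, -0.5]
opening: 0.505
finger_force: 31.3
```

>>> {"method": "arm_command", "body": {"steps": [{"translation": [0, 0, 0.001], "twist": [0, 0, 0], "fingers": -0.3}, {"translation": [0, 0, 0.002], "twist": [0, 0, 0], "fingers": -0.3}]}}

```text
time: 6.88
eef_pos: [0.601, -0.2728, 0.0602]
tcp_rot: [-0.074, 0.997, -0.001, 0.001]
contact_force: [0.1, -0.4, -1.2]
opening: 0.506
finger_force: 31.3
```

```bash
python3 -c "
from h import *
plan()"
```

```text
t 6.88 pos [ 0.601  -0.2728  0.0602] psi 98.53 open 0.506 F [ 0.1 -0.4 -1.2] ff 31.3
```

>>> {"method": "arm_command", "body": {"steps": [{"translation": [0, 0, 0.001], "twist": [0, 0, 0], "fingers": -0.3}, {"translation": [0, 0, 0.002], "twist": [0, 0, 0], "fingers": -0.3}, {"translation": [0, 0, 0.003], "twist": [0, 0, 0], "fingers": -0.3}, {"translation": [0, 0, 0.003], "twist": [0, 0, 0], "fingers": -0.3}]}}

```text
time: 7.38
eef_pos: [0.6005, -0.2724, 0.0572]
tcp_rot: [-0.074, 0.997, -0.0, 0.0]
contact_force: [-1.1, 0.5, 2.0]
opening: 0.507
finger_force: 31.3
```

>>> {"method": "arm_command", "body": {"steps": [{"translation": [0, 0, 0.001], "twist": [0, 0, 0], "fingers": -0.3}, {"translation": [0, 0, 0.001], "twist": [0, 0, 0], "fingers": -0.3}]}}

```text
time: 7.62
eef_pos: [0.6007, -0.2724, 0.0571]
tcp_rot: [-0.074, 0.997, -0.0, 0.0]
contact_force: [-2.3, 0.9, 5.3]
opening: 0.507
finger_force: 31.4
```

>>> {"method": "arm_command", "body": {"steps": [{"translation": [0, 0, 0], "twist": [0, 0, 0], "fingers": 0.3}, {"translation": [0, 0, 0], "twist": [0, 0, 0], "fingers": 1}, {"translation": [0, 0, 0], "twist": [0, 0, 0], "fingers": 1}, {"translation": [0, 0, 0], "twist": [0, 0, 0], "fingers": 1}]}}

```text
time: 8.12
eef_pos: [0.6001, -0.2722, 0.0555]
tcp_rot: [-0.074, 0.997, 0.0, -0.0]
contact_force: [-1.1, -0.2, 0.5]
opening: 0.997
finger_force: 0.0
```

>>> {"method": "arm_command", "body": {"steps": [{"translation": [0, 0, -0.04], "twist": [0, 0, 0], "fingers": 1}, {"translation": [0, 0, -0.1], "twist": [0, 0, 0], "fingers": 1}, {"translation": [0, 0, -0.16], "twist": [0, 0, 0], "fingers": 1}, {"translation": [0, 0, -0.16], "twist": [0, 0, 0], "fingers": 1}]}}

```text
time: 8.62
eef_pos: [0.6028, -0.2739, 0.1818]
tcp_rot: [-0.074, 0.997, -0.003, 0.004]
contact_force: [-0.8, -0.0, 0.8]
opening: 1.005
finger_force: 0.0
```

```bash
python3 -c "
from h import *
plan((.57,-.08,.2,98.5),(.605,-.0145,.17,10.3))"
```

```text
t 8.62 pos [ 0.6028 -0.2739  0.1818] psi 98.54 open 1.005 F [-0.8 -0.   0.8] ff 0.0
(0.57, -0.08, 0.2, 98.5) -> [0.0047, 0.262, -0.0261] [-0.0067, 0.0075, 0.0007] rows~ 3.2
(0.605, -0.0145, 0.17, 10.3) -> [-0.0541, 0.3417, 0.0138] [0.0004, 0.0112, 1.4707] rows~ 1.3
```

>>> {"method": "arm_command", "body": {"steps": [{"translation": [-0.057, 0.339, -0.03], "twist": [0, 0, 0.9], "fingers": 1}, {"translation": [-0.057, 0.339, -0.03], "twist": [0, 0, 0.9], "fingers": 1}, {"translation": [-0.057, 0.339, -0.03], "twist": [0, 0, 0.9], "fingers": 1}, {"translation": [-0.057, 0.339, -0.03], "twist": [0, 0, 0.9], "fingers": 1}, {"translation": [-0.057, 0.339, -0.03], "twist": [0, 0, 0.9], "fingers": 1}]}}

```text
time: 9.25
eef_pos: [0.6039, -0.0109, 0.1972]
tcp_rot: [0.377, 0.926, 0.0, -0.001]
contact_force: [0.3, 0.3, -0.9]
opening: 1.002
finger_force: 0.0
```

>>> {"method": "arm_command", "body": {"steps": [{"translation": [0, 0, 0], "twist": [0, 0, 0.57], "fingers": 1}, {"translation": [0, 0, 0], "twist": [0, 0, 0.57], "fingers": 1}, {"translation": [0, 0, 0], "twist": [0, 0, 0.57], "fingers": 1}, {"translation": [0, 0, 0], "twist": [0, 0, 0.57], "fingers": 1}, {"translation": [0, 0, 0], "twist": [0, 0, 0.57], "fingers": 1}]}}

```text
time: 9.88
eef_pos: [0.6044, -0.0145, 0.1975]
tcp_rot: [0.631, 0.776, -0.0, -0.001]
contact_force: [-0.1, -0.6, 0.4]
opening: 1.001
finger_force: 0.0
```

```bash
python3 -c "
from h import *
snap('jar')
plan((.605,-.0145,.17,10.3),(.605,-.0145,.044,10.3))"
```

```text
t 9.93 pos [ 0.6045 -0.0145  0.1977] psi 11.74 open 1.001 F [-0.6 -0.4 -0.9] ff 0.0
(0.605, -0.0145, 0.17, 10.3) -> [-0.0002, 0.0007, 0.037] [-0.0008, -0.0003, 0.024] rows~ 0.4
(0.605, -0.0145, 0.044, 10.3) -> [-0.0002, 0.0008, 0.205] [-0.0008, -0.0003, 0.024] rows~ 2.0
```

View pics/jar.png

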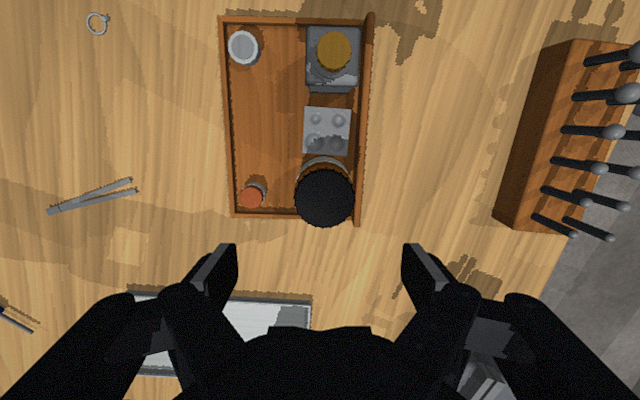

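```bash
python3 -c "
from h import *
s,p=pickle.load(open('pics/jar.pkl','rb'))
W=lambda c,r,z:np.round(at(p,r,c,z,s)[:2],4)
im=p['pixels'][150:235,280:370].max(2)<40
n,l,st,ce=cv2.connectedComponentsWithStats(im.astype(np.uint8));k=1+st[1:,4].argmax();print(st[k],ce[k]+[280,150])
c=st[k];print('jar',W(280+c[0]+c[2]/2-.5,150+c[1]+c[3]/2-.5,.098))
print('can cap',W(335,49,.114));B=[W(x,y,.054) for x,y in[(308,106),(351,109),(349,153),(303,149)]];print('block',B,np.mean(B,0))
"
```

```text
[  14   18   61   60 2732] [324.33711567 197.26098097]
jar [ 0.6087 -0.0145]
can cap [0.5915 0.1032]
block [array([0.5771, 0.0615]), array([0.6192, 0.0674]), array([0.6273, 0.0249]), array([0.5802, 0.0193])] [0.60095  0.043275]
```

>>> {"method": "arm_command", "body": {"steps": [{"translation": [0, 0.004, 0.06], "twist": [0, 0, 0.024], "fingers": 1}, {"translation": [0, 0.004, 0.12], "twist": [0, 0, 0.024], "fingers": 1}, {"translation": [0, 0.004, 0.17], "twist": [0, 0, 0.024], "fingers": 1}, {"translation": [0, 0.004, 0.203], "twist": [0, 0, 0.024], "fingers": 1}, {"translation": [0, 0.004, 0.203], "twist": [0, 0, 0.024], "fingers": 1}]}}

```text
time: 10.55
eef_pos: [0.6056, -0.0136, 0.0434]
tcp_rot: [0.641, 0.767, -0.001, -0.003]
contact_force: [0.2, -0.2, 1.3]
opening: 1.001
finger_force: 0.0
```

>>> {"method": "arm_command", "body": {"steps": [{"translation": [0, 0, 0], "twist": [0, 0, 0], "fingers": 0.5}, {"translation": [0, 0, 0], "twist": [0, 0, 0], "fingers": 0.4}, {"translation": [0, 0, 0], "twist": [0, 0, 0], "fingers": 0}, {"translation": [0, 0, 0], "twist": [0, 0, 0], "fingers": 0}, {"translation": [0, 0, 0], "twist": [0, 0, 0], "fingers": 0}], "grip_force": 40}}

```text
time: 11.18
eef_pos: [0.6092, -0.0142, 0.0485]
tcp_rot: [0.641, 0.767, 0.001, 0.002]
contact_force: [-1.4, -1.0, 5.5]
opening: 0.688
finger_force: 43.9
```

```bash
python3 -c "
from h import *
plan((.608,-.0145,.14,10.3),(.51,-.28,.14,10.3))"
```

```text
t 11.18 pos [ 0.6092 -0.0142  0.0485] psi 10.2 open 0.688 F [-1.4 -1.   5.5] ff 43.9
(0.608, -0.0145, 0.14, 10.3) -> [-0.0003, -0.0013, -0.1221] [0.0031, 0.0014, -0.0016] rows~ 1.5
(0.51, -0.28, 0.14, 10.3) -> [-0.3255, -0.1926, -0.1222] [0.0031, 0.0014, -0.0016] rows~ 4.5
```

>>> {"method": "arm_command", "body": {"steps": [{"translation": [0, 0, -0.03], "twist": [0, 0, 0], "fingers": 0}, {"translation": [0, 0, -0.08], "twist": [0, 0, 0], "fingers": 0}, {"translation": [0, 0, -0.128], "twist": [0, 0, 0], "fingers": 0}, {"translation": [-0.05, -0.03, -0.128], "twist": [0, 0, 0], "fingers": 0}, {"translation": [-0.12, -0.07, -0.128], "twist": [0, 0, 0], "fingers": 0}]}}

```text
time: 11.8
eef_pos: [0.5715, -0.1115, 0.142]
tcp_rot: [0.64, 0.768, 0.0, 0.0]
contact_force: [-0.3, -0.8, -3.0]
opening: 0.689
finger_force: 44.5
```

>>> {"method": "arm_command", "body": {"steps": [{"translation": [-0.07, -0.04, 0], "twist": [0, 0, 0.03], "fingers": 0}, {"translation": [-0.14, -0.08, 0], "twist": [0, 0, 0.03], "fingers": 0}, {"translation": [-0.205, -0.12, 0], "twist": [0, 0, 0.03], "fingers": 0}, {"translation": [-0.205, -0.12, 0], "twist": [0, 0, 0.03], "fingers": 0}, {"translation": [-0.205, -0.12, 0], "twist": [0, 0, 0.03], "fingers": 0}]}}

```text
time: 12.42
eef_pos: [0.5099, -0.2784, 0.1411]
tcp_rot: [0.654, 0.757, 0.0, -0.001]
contact_force: [-1.0, 0.4, -2.7]
opening: 0.691
finger_force: 44.6
```

```bash
python3 -c "
from h import *
snap('jar2')
plan((.51,-.28,.14,8.5),(.51,-.28,.045,8.5))"
```

```text
t 12.47 pos [ 0.5103 -0.2779  0.1413] psi 8.41 open 0.686 F [-0.2  0.2 -3.8] ff 44.6
(0.51, -0.28, 0.14, 8.5) -> [-0.0028, -0.0008, 0.0017] [-0.0007, -0.0015, -0.0015] rows~ 0.0
(0.51, -0.28, 0.045, 8.5) -> [-0.003, -0.0007, 0.1284] [-0.0007, -0.0015, -0.0015] rows~ 1.5
```

>>> {"method": "arm_command", "body": {"steps": [{"translation": [-0.003, 0, 0.05], "twist": [0, 0, 0], "fingers": 0}, {"translation": [-0.003, 0, 0.1], "twist": [0, 0, 0], "fingers": 0}, {"translation": [-0.003, 0, 0.12], "twist": [0, 0, 0], "fingers": 0}, {"translation": [-0.003, 0, 0.126], "twist": [0, 0, 0], "fingers": 0}, {"translation": [-0.003, 0, 0.128], "twist": [0, 0, 0], "fingers": 0}]}}

```text
time: 13.1
eef_pos: [0.5119, -0.2814, 0.0473]
tcp_rot: [0.653, 0.757, 0.0, 0.001]
contact_force: [0.6, 0.3, -3.1]
opening: 0.687
finger_force: 44.7
```

>>> {"method": "arm_command", "body": {"steps": [{"translation": [0, 0, 0.001], "twist": [0, 0, 0], "fingers": 0}, {"translation": [0, 0, 0.002], "twist": [0, 0, 0], "fingers": 0}, {"translation": [0, 0, 0.003], "twist": [0, 0, 0], "fingers": 0}, {"translation": [0, 0, 0.003], "twist": [0, 0, 0], "fingers": 0}]}}

```text
time: 13.6
eef_pos: [0.5108, -0.2813, 0.0439]
tcp_rot: [0.654, 0.757, 0.0, 0.0]
contact_force: [-0.4, 0.2, -2.7]
opening: 0.686
finger_force: 44.7
```

>>> {"method": "arm_command", "body": {"steps": [{"translation": [0, 0, 0.001], "twist": [0, 0, 0], "fingers": 0}, {"translation": [0, 0, 0.002], "twist": [0, 0, 0], "fingers": 0}, {"translation": [0, 0, 0.002], "twist": [0, 0, 0], "fingers": 0}]}}

```text
time: 13.98
eef_pos: [0.511, -0.2814, 0.0435]
tcp_rot: [0.653, 0.757, -0.0, -0.0]
contact_force: [-4.0, 1.9, 5.1]
opening: 0.689
finger_force: 45.3
```

>>> {"method": "arm_command", "body": {"steps": [{"translation": [0, 0, 0], "twist": [0, 0, 0], "fingers": 0.5}, {"translation": [0, 0, 0], "twist": [0, 0, 0], "fingers": 1}, {"translation": [0, 0, 0], "twist": [0, 0, 0], "fingers": 1}, {"translation": [0, 0, -0.05], "twist": [0, 0, 0], "fingers": 1}, {"translation": [0, 0, -0.11], "twist": [0, 0, 0], "fingers": 1}]}}

```text
time: 14.6
eef_pos: [0.5101, -0.2807, 0.1243]
tcp_rot: [0.654, 0.757, -0.0, -0.001]
contact_force: [-0.0, 0.3, 0.1]
opening: 1.002
finger_force: 0.0
```

>>> {"method": "arm_command", "body": {"steps": [{"translation": [0, 0, -0.06], "twist": [0, 0, 0], "fingers": 1}, {"translation": [0, 0, -0.1], "twist": [0, 0, 0], "fingers": 1}, {"translation": [0, 0, -0.1], "twist": [0, 0, 0], "fingers": 1}]}}

```text
time: 14.98
eef_pos: [0.5124, -0.2824, 0.2033]
tcp_rot: [0.654, 0.757, 0.0, 0.004]
contact_force: [1.0, -0.2, -0.5]
opening: 1.003
finger_force: 0.0
```

```bash
python3 -c "
from h import *
plan((.589,.105,.2,12))"
```

```text
t 14.97 pos [ 0.5124 -0.2824  0.2033] psi 8.39 open 1.003 F [ 1.  -0.2 -0.5] ff 0.0
(0.589, 0.105, 0.2, 12) -> [0.4962, 0.1763, 0.0027] [0.0045, 0.0052, -0.0602] rows~ 6.3
```

>>> {"method": "arm_command", "body": {"steps": [{"translation": [0.494, 0.179, 0], "twist": [0, 0, -0.06], "fingers": 1}, {"translation": [0.494, 0.179, 0], "twist": [0, 0, -0.06], "fingers": 1}, {"translation": [0.494, 0.179, 0], "twist": [0, 0, -0.06], "fingers": 1}, {"translation": [0.494, 0.179, 0], "twist": [0, 0, -0.06], "fingers": 1}, {"translation": [0.494, 0.179, 0], "twist": [0, 0, -0.06], "fingers": 1}]}}

```text
time: 15.6
eef_pos: [0.5726, 0.027, 0.1976]
tcp_rot: [0.63, 0.777, -0.001, -0.001]
contact_force: [0.7, -1.0, 0.7]
opening: 0.997
finger_force: 0.0
```

```bash
python3 -c "
from h import *
plan((.589,.104,.2,12))"
```

```text
t 15.6 pos [0.5726 0.027  0.1976] psi 11.97 open 0.997 F [ 0.7 -1.   0.7] ff 0.0
(0.589, 0.104, 0.2, 12) -> [0.0958, 0.0427, -0.0032] [-0.0025, -0.0008, -0.0005] rows~ 1.3
```

>>> {"method": "arm_command", "body": {"steps": [{"translation": [0.095, 0.043, 0], "twist": [0, 0, 0], "fingers": 1}, {"translation": [0.095, 0.043, 0], "twist": [0, 0, 0], "fingers": 1}, {"translation": [0.095, 0.043, 0], "twist": [0, 0, 0], "fingers": 1}, {"translation": [0.095, 0.043, 0], "twist": [0, 0, 0], "fingers": 1}]}}

```text
time: 16.1
eef_pos: [0.5897, 0.1, 0.1989]
tcp_rot: [0.63, 0.777, -0.001, -0.0]
contact_force: [-1.2, -0.8, -0.3]
opening: 0.999
finger_force: 0.0
```

```bash
python3 -c "
from h import *
snap('can')
a=cv2.imread('pics/can.png')[100:300,200:460];cv2.imwrite('pics/canv.png',cv2.resize(a,None,fx=3,fy=3,interpolation=cv2.INTER_CUBIC))
plan((.589,.104,.05,12))"
```

```text
t 16.15 pos [0.5899 0.0997 0.1993] psi 11.87 open 1.0 F [0.1 0.  1.2] ff 0.0
(0.589, 0.104, 0.05, 12) -> [0.0059, 0.0003, 0.199] [-0.001, 0.0002, -0.0022] rows~ 2.4
```

View pics/canv.png

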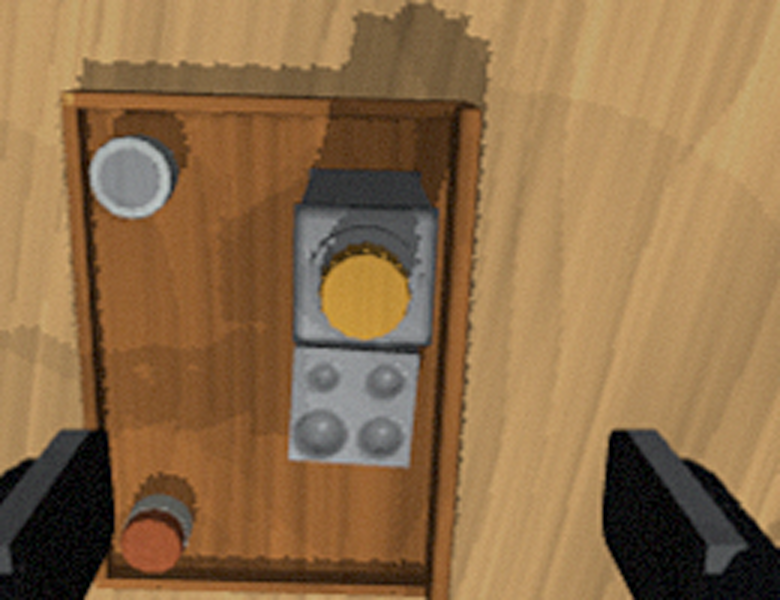

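>>> {"method": "arm_command", "body": {"steps": [{"translation": [0.0045, 0.001, 0.06], "twist": [0, 0, 0.015], "fingers": 1}, {"translation": [0.0045, 0.001, 0.11], "twist": [0, 0, 0.015], "fingers": 1}, {"translation": [0.0045, 0.001, 0.165], "twist": [0, 0, 0.015], "fingers": 1}, {"translation": [0.0045, 0.001, 0.198], "twist": [0, 0, 0.015], "fingers": 1}, {"translation": [0.0045, 0.001, 0.198], "twist": [0, 0, 0.015], "fingers": 1}]}}

```text
time: 16.77
eef_pos: [0.5881, 0.1032, 0.0488]
tcp_rot: [0.636, 0.771, -0.002, -0.002]
contact_force: [-0.2, -0.9, -0.1]
opening: 0.998
finger_force: 0.0
```

>>> {"method": "arm_command", "body": {"steps": [{"translation": [0, 0, 0], "twist": [0, 0, 0], "fingers": 0.3}, {"translation": [0, 0, 0], "twist": [0, 0, 0], "fingers": 0.1}, {"translation": [0, 0, 0], "twist": [0, 0, 0], "fingers": -0.3}, {"translation": [0, 0, 0], "twist": [0, 0, 0], "fingers": -0.3}, {"translation": [0, 0, 0], "twist": [0, 0, 0], "fingers": -0.3}], "grip_force": 35}}

```text
time: 17.4
eef_pos: [0.5915, 0.1047, 0.0533]
tcp_rot: [0.635, 0.772, 0.001, 0.001]
contact_force: [-0.0, -0.7, 5.4]
opening: 0.51
finger_force: 37.0
```

```bash
python3 -c "
from h import *
plan((.589,.103,.14,11),(.421,-.292,.14,8.5))"
```

```text
t 17.4 pos [0.5915 0.1047 0.0533] psi 11.1 open 0.51 F [-0.  -0.7  5.4] ff 37.0
(0.589, 0.103, 0.14, 11) -> [-0.0017, -0.0033, -0.1157] [0.0028, 0.001, 0.0016] rows~ 1.4
(0.421, -0.292, 0.14, 8.5) -> [-0.4754, -0.3245, -0.1161] [0.0028, 0.0009, 0.0433] rows~ 6.9
```

>>> {"method": "arm_command", "body": {"steps": [{"translation": [0, 0, -0.03], "twist": [0, 0, 0], "fingers": -0.3}, {"translation": [0, 0, -0.08], "twist": [0, 0, 0], "fingers": -0.3}, {"translation": [0, 0, -0.125], "twist": [0, 0, 0], "fingers": -0.3}, {"translation": [-0.04, -0.027, -0.125], "twist": [0, 0, 0], "fingers": -0.3}, {"translation": [-0.105, -0.071, -0.125], "twist": [0, 0, 0], "fingers": -0.3}]}}

```text
time: 18.02
eef_pos: [0.5527, 0.0176, 0.1452]
tcp_rot: [0.634, 0.773, 0.0, 0.0]
contact_force: [0.9, -1.3, -2.2]
opening: 0.512
finger_force: 36.4
```

>>> {"method": "arm_command", "body": {"steps": [{"translation": [-0.065, -0.044, 0], "twist": [0, 0, 0.043], "fingers": -0.3}, {"translation": [-0.13, -0.09, 0], "twist": [0, 0, 0.043], "fingers": -0.3}, {"translation": [-0.19, -0.13, 0], "twist": [0, 0, 0.043], "fingers": -0.3}, {"translation": [-0.25, -0.17, 0], "twist": [0, 0, 0.043], "fingers": -0.3}, {"translation": [-0.31, -0.215, 0], "twist": [0, 0, 0.043], "fingers": -0.3}]}}

```text
time: 18.65
eef_pos: [0.4382, -0.2427, 0.1445]
tcp_rot: [0.653, 0.758, 0.0, -0.0]
contact_force: [0.3, -1.0, -1.6]
opening: 0.512
finger_force: 36.4
```

```bash
python3 -c "
from h import *
plan((.417,-.293,.14,8.5))"
```

```text
t 18.65 pos [ 0.4382 -0.2427  0.1445] psi 8.53 open 0.512 F [ 0.3 -1.  -1.6] ff 36.4
(0.417, -0.293, 0.14, 8.5) -> [-0.0621, -0.0379, 0.0059] [-0.0003, -0.0008, 0.0005] rows~ 0.9
```

>>> {"method": "arm_command", "body": {"steps": [{"translation": [-0.061, -0.037, 0], "twist": [0, 0, 0], "fingers": -0.3}, {"translation": [-0.061, -0.037, 0], "twist": [0, 0, 0], "fingers": -0.3}, {"translation": [-0.061, -0.037, 0.05], "twist": [0, 0, 0], "fingers": -0.3}, {"translation": [-0.061, -0.037, 0.1], "twist": [0, 0, 0], "fingers": -0.3}, {"translation": [-0.061, -0.037, 0.118], "twist": [0, 0, 0], "fingers": -0.3}]}}

```text
time: 19.27
eef_pos: [0.4174, -0.2884, 0.0536]
tcp_rot: [0.652, 0.758, 0.0, -0.003]
contact_force: [0.4, 0.4, -2.0]
opening: 0.51
finger_force: 36.5
```

>>> {"method": "arm_command", "body": {"steps": [{"translation": [0, 0, 0.003], "twist": [0, 0, 0], "fingers": -0.3}, {"translation": [0, 0, 0.005], "twist": [0, 0, 0], "fingers": -0.3}, {"translation": [0, 0, 0.007], "twist": [0, 0, 0], "fingers": -0.3}, {"translation": [0, 0, 0.007], "twist": [0, 0, 0], "fingers": -0.3}]}}

```text
time: 19.77
eef_pos: [0.4192, -0.2916, 0.0522]
tcp_rot: [0.653, 0.758, -0.0, 0.001]
contact_force: [0.1, -0.1, -1.8]
opening: 0.514
finger_force: 36.5
```

>>> {"method": "arm_command", "body": {"steps": [{"translation": [0, 0, 0.003], "twist": [0, 0, 0], "fingers": -0.3}, {"translation": [0, 0, 0.005], "twist": [0, 0, 0], "fingers": -0.3}, {"translation": [0, 0, 0.006], "twist": [0, 0, 0], "fingers": -0.3}, {"translation": [0, 0, 0.006], "twist": [0, 0, 0], "fingers": -0.3}]}}

```text
time: 20.27
eef_pos: [0.4189, -0.2914, 0.0483]
tcp_rot: [0.653, 0.758, -0.0, -0.0]
contact_force: [-3.6, 2.0, 8.2]
opening: 0.512
finger_force: 37.5
```

>>> {"method": "arm_command", "body": {"steps": [{"translation": [0, 0, 0], "twist": [0, 0, 0], "fingers": 0.3}, {"translation": [0, 0, 0], "twist": [0, 0, 0], "fingers": 0.4}, {"translation": [0, 0, 0], "twist": [0, 0, 0], "fingers": 0.4}, {"translation": [0, 0, -0.05], "twist": [0, 0, 0], "fingers": 0.4}, {"translation": [0, 0, -0.11], "twist": [0, 0, 0], "fingers": 0.4}]}}

```text
time: 20.9
eef_pos: [0.418, -0.2904, 0.1289]
tcp_rot: [0.653, 0.758, 0.0, -0.002]
contact_force: [1.5, -0.2, 0.3]
opening: 0.699
finger_force: 0.0
```

>>> {"method": "arm_command", "body": {"steps": [{"translation": [0, 0, -0.06], "twist": [0, 0, 0], "fingers": 0.4}, {"translation": [0, 0, -0.1], "twist": [0, 0, 0], "fingers": 1}, {"translation": [0, 0, -0.1], "twist": [0, 0, 0], "fingers": 1}]}}

```text
time: 21.28
eef_pos: [0.4201, -0.2925, 0.2074]
tcp_rot: [0.653, 0.758, -0.0, 0.003]
contact_force: [1.2, 0.6, 0.2]
opening: 0.999
finger_force: 0.0
```

```bash
python3 -c "
from h import *
snap('tray2')
plan((.5,-.12,.2,50),(.575,.0425,.2,99.3))"
```

```text
t 21.32 pos [ 0.4191 -0.2916  0.205 ] psi 8.5 open 1.003 F [ 0.9  0.2 -0.3] ff 0.0
(0.5, -0.12, 0.2, 50) -> [0.2103, 0.1405, 0.0065] [0.0005, 0.0021, -0.6916] rows~ 3.0
(0.575, 0.0425, 0.2, 99.3) -> [0.4098, 0.2714, 0.0063] [-0.0004, 0.0023, -1.5133] rows~ 2.9
```

>>> {"method": "arm_command", "body": {"steps": [{"translation": [0.41, 0.271, 0], "twist": [0, 0, -0.89], "fingers": 1}, {"translation": [0.41, 0.271, 0], "twist": [0, 0, -0.89], "fingers": 1}, {"translation": [0.41, 0.271, 0], "twist": [0, 0, -0.89], "fingers": 1}, {"translation": [0.41, 0.271, 0], "twist": [0, 0, -0.89], "fingers": 1}, {"translation": [0.41, 0.271, 0], "twist": [0, 0, -0.89], "fingers": 1}]}}

```text
time: 21.95
eef_pos: [0.55, -0.0057, 0.2016]
tcp_rot: [0.24, 0.971, -0.0, -0.002]
contact_force: [-0.4, -0.6, 0.8]
opening: 0.999
finger_force: 0.0
```

```bash
python3 -c "
from h import *
plan((.575,.0425,.2,99.3))"
```

```text
t 21.95 pos [ 0.55   -0.0057  0.2016] psi 62.25 open 0.999 F [-0.4 -0.6  0.8] ff 0.0
(0.575, 0.0425, 0.2, 99.3) -> [0.0005, 0.0724, 0.0021] [-0.0, -0.0038, -0.6176] rows~ 0.9
```

>>> {"method": "arm_command", "body": {"steps": [{"translation": [0, 0.071, 0], "twist": [0, 0, -0.617], "fingers": 1}, {"translation": [0, 0.071, 0], "twist": [0, 0, -0.617], "fingers": 1}, {"translation": [0, 0.071, 0], "twist": [0, 0, -0.617], "fingers": 1}, {"translation": [0, 0.071, 0], "twist": [0, 0, -0.617], "fingers": 1}, {"translation": [0, 0.071, 0], "twist": [0, 0, -0.617], "fingers": 1}]}}

```text
time: 22.58
eef_pos: [0.5746, 0.0393, 0.2016]
tcp_rot: [-0.077, 0.997, 0.0, -0.002]
contact_force: [-0.4, 0.3, -1.2]
opening: 1.001
finger_force: 0.0
```

```bash
python3 -c "
from h import *
snap('blk')
a=cv2.imread('pics/blk.png')[130:280,220:420];cv2.imwrite('pics/blkv.png',cv2.resize(a,None,fx=4,fy=4,interpolation=cv2.INTER_CUBIC))
plan((.5995,.0425,.02,99.3))"
```

```text
t 22.62 pos [0.5748 0.0392 0.2021] psi 98.84 open 0.998 F [ 0.   0.2 -0.3] ff 0.0
(0.5995, 0.0425, 0.02, 99.3) -> [-0.0341, -0.0009, 0.2427] [0.0009, -0.0033, -0.0077] rows~ 2.9
```

View pics/blkv.png

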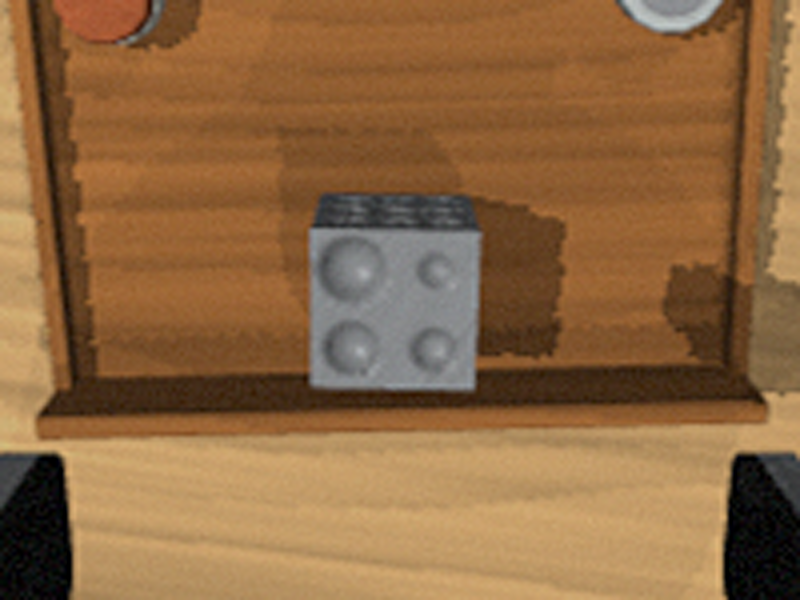

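```bash
python3 -c "
from h import *
s,p=pickle.load(open('pics/blk.pkl','rb'))
B=np.array([at(p,130+y/4-.375,220+x/4-.375,.054,s)[:2] for x,y in[(310,229),(481,231),(475,389),(311,388)]]);print(np.round(B,4),B.mean(0))
for a,b in[(0,1),(3,2)]: print(np.degrees(np.arctan2(*(B[b]-B[a])[::-1]))-90)
for a,b in[(0,3),(1,2)]: print(np.degrees(np.arctan2(*(B[b]-B[a])[::-1])),np.linalg.norm(B[a]-B[b]))
"
```

```text
[[0.5799 0.0156]
 [0.5734 0.0614]
 [0.6189 0.0678]
 [0.6257 0.022 ]] [0.59947383 0.04168561]
8.17704894604141
8.47415963419354
7.989296438788535 0.04619834784529825
7.985329452135473 0.04595847898790131
```

>>> {"method": "arm_command", "body": {"steps": [{"translation": [-0.034, -0.002, 0.06], "twist": [0, 0, 0.011], "fingers": 1}, {"translation": [-0.034, -0.002, 0.12], "twist": [0, 0, 0.011], "fingers": 1}, {"translation": [-0.034, -0.002, 0.18], "twist": [0, 0, 0.011], "fingers": 1}, {"translation": [-0.034, -0.002, 0.23], "twist": [0, 0, 0.011], "fingers": 1}, {"translation": [-0.034, -0.002, 0.247], "twist": [0, 0, 0.011], "fingers": 1}]}}

```text
time: 23.25
eef_pos: [0.5984, 0.0417, 0.0153]
tcp_rot: [-0.071, 0.997, 0.001, -0.003]
contact_force: [0.1, 0.3, -0.1]
opening: 1.002
finger_force: 0.0
```

>>> {"method": "arm_command", "body": {"steps": [{"translation": [0, 0, 0], "twist": [0, 0, 0], "fingers": 0.3}, {"translation": [0, 0, 0], "twist": [0, 0, 0], "fingers": 0.15}, {"translation": [0, 0, 0], "twist": [0, 0, 0], "fingers": -0.4}, {"translation": [0, 0, 0], "twist": [0, 0, 0], "fingers": -0.4}, {"translation": [0, 0, 0], "twist": [0, 0, 0], "fingers": -0.4}], "grip_force": 90}}

```text
time: 23.88
eef_pos: [0.6032, 0.0415, 0.0217]
tcp_rot: [-0.072, 0.997, -0.0, 0.002]
contact_force: [0.4, -0.1, 6.2]
opening: 0.526
finger_force: 94.3
```

```bash
python3 -c "
from h import *
plan((.6005,.0415,.14,98.2),(.495,.272,.14,99.2))"
```

```text
t 23.88 pos [0.6032 0.0415 0.0217] psi 98.25 open 0.526 F [ 0.4 -0.1  6.2] ff 94.3
(0.6005, 0.0415, 0.14, 98.2) -> [0.0028, 0.0004, -0.1578] [-0.0008, 0.0044, 0.0008] rows~ 1.9
(0.495, 0.272, 0.14, 99.2) -> [0.098, 0.3247, -0.1585] [-0.0008, 0.0044, -0.0158] rows~ 4.1
```

```bash
cat > e.py <<'E'
from h import *
for nm in ["pad","tidy"]:
    s,p=pickle.load(open(f"pics/{nm}.pkl","rb"));g=cv2.GaussianBlur(p["pixels"].max(2).astype(np.float32),(0,0),.7)
    c0=np.array([.4922,.2719]);a0=np.radians(9.2);R=np.array([[np.cos(a0),-np.sin(a0)],[np.sin(a0),np.cos(a0)]])
    res={}
    for side,(n,t) in dict(far=((1,0),(0,1)),left=((0,-1),(1,0)),right=((0,1),(1,0)),near=((-1,0),(0,1))).items():
        z=0 if side=="near" else .025
        n,t=R@n,R@t;pts=[]
        for k in np.linspace(-.035,.035,29):
            d=np.linspace(.035,.062,109);P=np.c_[c0+k*t+d[:,None]*n,np.full(109,z)]
            u=proj(p,P,s).astype(np.float32);v=cv2.remap(g,u[:,:1].copy(),u[:,1:].copy(),cv2.INTER_LINEAR)[:,0]
            i=np.abs(np.gradient(v));i=i.argmax();pts.append((k,d[i]))
        pts=np.array(pts);m=np.abs(pts[:,1]-np.median(pts[:,1]))<.003;f=np.polyfit(pts[m,0],pts[m,1],1);res[side]=f
        print(nm,side,round(f[1]*1e3,2),"mm slope deg",round(np.degrees(f[0]),2),m.sum())
E
python3 e.py
```

```text
pad far 48.13 mm slope deg 0.77 29
pad left 48.59 mm slope deg 0.41 29
pad right 49.72 mm slope deg -0.85 29
pad near 49.16 mm slope deg -0.69 29
tidy far 48.43 mm slope deg 1.04 29
tidy left 59.01 mm slope deg 0.89 29
tidy right 48.58 mm slope deg -0.64 29
tidy near 49.58 mm slope deg -0.99 29
```

>>> {"method": "arm_command", "body": {"steps": [{"translation": [0, 0, -0.03], "twist": [0, 0, 0], "fingers": -0.4}, {"translation": [0, 0, -0.08], "twist": [0, 0, 0], "fingers": -0.4}, {"translation": [0, 0, -0.13], "twist": [0, 0, 0], "fingers": -0.4}, {"translation": [0.02, 0.06, -0.158], "twist": [0, 0, 0], "fingers": -0.4}, {"translation": [0.04, 0.13, -0.158], "twist": [0, 0, 0], "fingers": -0.4}]}}

```text
time: 24.5
eef_pos: [0.5572, 0.1339, 0.1383]
tcp_rot: [-0.071, 0.997, -0.0, 0.001]
contact_force: [0.5, 1.3, -7.6]
opening: 0.529
finger_force: 94.3
```

```bash
python3 -c "
from h import *
plan((.4951,.2725,.14,98.4),(.4951,.2725,.042,98.4))"
```

```text
t 24.5 pos [0.5572 0.1339 0.1383] psi 98.12 open 0.529 F [ 0.5  1.3 -7.6] ff 94.3
(0.4951, 0.2725, 0.14, 98.4) -> [0.0559, 0.1946, -0.0024] [-0.0002, 0.0016, -0.0046] rows~ 2.4
(0.4951, 0.2725, 0.042, 98.4) -> [0.0561, 0.1947, 0.1283] [-0.0002, 0.0016, -0.0046] rows~ 1.6
```

>>> {"method": "arm_command", "body": {"steps": [{"translation": [0.022, 0.075, 0], "twist": [0, 0, -0.005], "fingers": -0.4}, {"translation": [0.044, 0.15, 0], "twist": [0, 0, -0.005], "fingers": -0.4}, {"translation": [0.056, 0.192, 0], "twist": [0, 0, -0.005], "fingers": -0.4}, {"translation": [0.056, 0.192, 0], "twist": [0, 0, -0.005], "fingers": -0.4}, {"translation": [0.056, 0.192, 0], "twist": [0, 0, -0.005], "fingers": -0.4}]}}

```text
time: 25.12
eef_pos: [0.4941, 0.2695, 0.1359]
tcp_rot: [-0.075, 0.997, -0.001, -0.001]
contact_force: [0.5, 0.3, -7.3]
opening: 0.525
finger_force: 94.5
```

>>> {"method": "arm_command", "body": {"steps": [{"translation": [0, 0, 0.05], "twist": [0, 0, 0], "fingers": -0.4}, {"translation": [0, 0, 0.1], "twist": [0, 0, 0], "fingers": -0.4}, {"translation": [0, 0, 0.118], "twist": [0, 0, 0], "fingers": -0.4}, {"translation": [0, 0, 0.118], "twist": [0, 0, 0], "fingers": -0.4}, {"translation": [0, 0, 0.118], "twist": [0, 0, 0], "fingers": -0.4}]}}

```text
time: 25.75
eef_pos: [0.4969, 0.2704, 0.0509]
tcp_rot: [-0.074, 0.997, 0.0, 0.002]
contact_force: [-0.8, -0.6, -6.7]
opening: 0.527
finger_force: 94.4
```

```bash
python3 -c "
from h import *
snap('pad2')
plan((.4951,.2725,.0392,98.4))"
```

```text
t 25.8 pos [0.497  0.2706 0.0512] psi 98.54 open 0.526 F [ 0.4 -0.1 -7.7] ff 94.4
(0.4951, 0.2725, 0.0392, 98.4) -> [0.0022, 0.0029, 0.016] [0.0006, 0.0039, 0.0024] rows~ 0.2
```

View pics/pad2.png

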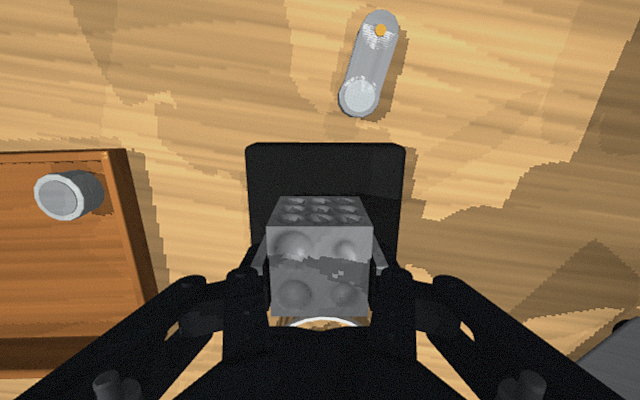

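```bash
python3 - <<'E'
from h import *
s,p=pickle.load(open('pics/pad2.pkl','rb'));g=p["pixels"].max(2).astype(int)
c,sn=np.cos(np.radians(8.4)),np.sin(np.radians(8.4))
for r in (160,175,190):
    dark=np.where(g[r,200:450]<40)[0]+200
    L,R=[x for x in dark if x>230][0],dark[-1]
    A,B=at(p,r,L-.5,.025,s),at(p,r,R+.5,.025,s)
    M=(A+B)/2; print(r,L,R,np.round(A,4),np.round(B,4),"width",np.linalg.norm(A-B), "y' mid in tcp frame",(M-s["eef_pos"])[:2]@[-sn,c])
    # near top edge
for col in (270,320,380):
    print(col,[ (rr,int(g[rr,col])) for rr in range(136,166,2)])
# block bottom front edge approx: z = bottom height .0375
E
python3 -c "
import cv2
a=cv2.imread('pics/pad2.png')[130:290,225:425];b=cv2.convertScaleAbs(a,alpha=2.5,beta=20);cv2.imwrite('pics/p2v.png',cv2.resize(b,None,fx=4,fy=4,interpolation=cv2.INTER_CUBIC)[:600])"
```

```text
160 246 404 [0.4585 0.2184 0.025 ] [0.4441 0.3144 0.025 ] width 0.09710912579097417 y' mid in tcp frame 0.0027344624684979067
175 247 402 [0.4678 0.2197 0.025 ] [0.4534 0.3154 0.025 ] width 0.09677624826665696 y' mid in tcp frame 0.0025078433370676273
190 248 401 [0.4773 0.2211 0.025 ] [0.4629 0.317  0.025 ] width 0.09706350870848574 y' mid in tcp frame 0.0025893670801542226
270 [(136, 202), (138, 212), (140, 223), (142, 98), (144, 8), (146, 24), (148, 35), (150, 36), (152, 35), (154, 36), (156, 35), (158, 35), (160, 33), (162, 38), (164, 34)]
320 [(136, 198), (138, 203), (140, 199), (142, 115), (144, 17), (146, 27), (148, 31), (150, 29), (152, 35), (154, 31), (156, 30), (158, 36), (160, 43), (162, 30), (164, 35)]
380 [(136, 201), (138, 202), (140, 204), (142, 133), (144, 21), (146, 28), (148, 33), (150, 30), (152, 38), (154, 39), (156, 35), (158, 35), (160, 31), (162, 35), (164, 39)]
```

View pics/p2v.png

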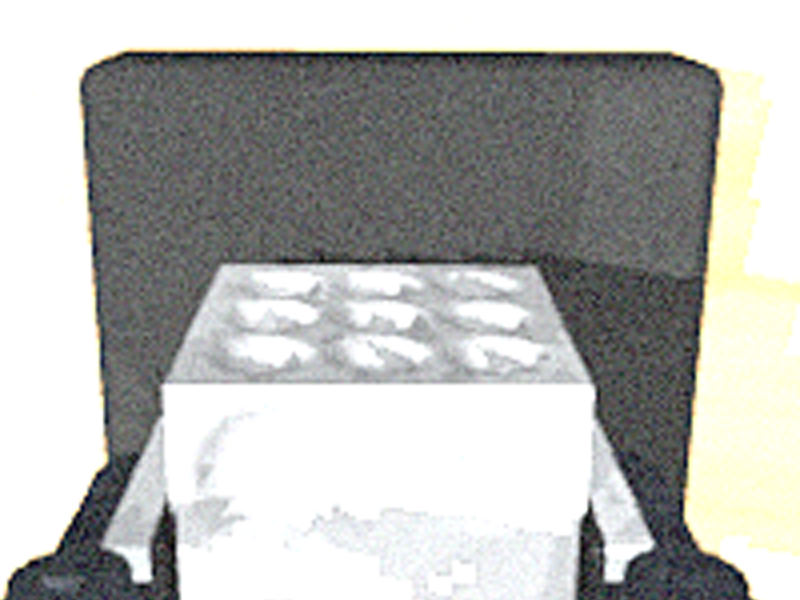

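Run:
```python
from h import *
s,p=pickle.load(open('pics/pad2.pkl','rb'))
c,sn=np.cos(np.radians(8.4)),np.sin(np.radians(8.4));f=lambda P:np.round(np.array([[c,sn],[-sn,c]])@(P-s["eef_pos"])[:2]*1e3,2)
V=lambda x,y:(130+y/4-.375,225+x/4-.375)
for zb in(.0365,.0375,.0385):
  print("block front-bottom corners",zb,f(at(p,*V(221,264),zb,s)),f(at(p,*V(538,264),zb,s)))
print("block front-top",f(at(p,*V(163,384),.0837,s)),f(at(p,*V(596,385),.0837,s)))
for x in(180,400,620): print("pad near edge z0",f(at(p,*V(x,52),0,s)),"z25 row60",f(at(p,*V(x,62),.025,s)))
for y in(150,200,250): print("pad L/R",f(at(p,*V({150:90,200:94,250:98}[y],y),.025,s)),f(at(p,*V({150:717,200:711,250:706}[y],y),.025,s)))
```

```text
block front-bottom corners 0.0365 [-26.3  -24.02] [-26.41  22.8 ]
block front-bottom corners 0.0375 [-26.59 -23.88] [-26.7   22.65]
block front-bottom corners 0.0385 [-26.89 -23.73] [-27.    22.49]
block front-top [-26.78 -23.87] [-26.76  22.36]
pad near edge z0 [-53.62 -34.94] z25 row60 [-54.56 -30.66]
pad near edge z0 [-53.72   2.94] z25 row60 [-54.65   2.41]
pad near edge z0 [-53.82  40.84] z25 row60 [-54.73  35.5 ]
pad L/R [-41.15 -45.14] [-41.39  51.3 ]
pad L/R [-33.27 -45.08] [-33.51  51.08]
pad L/R [-25.19 -45.01] [-25.42  51.01]
```

>>> {"method": "arm_command", "body": {"steps": [{"translation": [0.0013, 0.0043, 0.003], "twist": [0, 0, 0], "fingers": -0.4}, {"translation": [0.0013, 0.0043, 0.008], "twist": [0, 0, 0], "fingers": -0.4}, {"translation": [0.0013, 0.0043, 0.012], "twist": [0, 0, 0], "fingers": -0.4}, {"translation": [0.0013, 0.0043, 0.014], "twist": [0, 0, 0], "fingers": -0.4}, {"translation": [0.0013, 0.0043, 0.014], "twist": [0, 0, 0], "fingers": -0.4}]}}

```text
time: 26.42
eef_pos: [0.4938, 0.2733, 0.0387]
tcp_rot: [-0.075, 0.997, 0.0, 0.0]
contact_force: [-1.3, -0.7, -4.9]
opening: 0.526
finger_force: 95.1
```

>>> {"method": "arm_command", "body": {"steps": [{"translation": [0, 0, 0.001], "twist": [0, 0, 0], "fingers": -0.4}, {"translation": [0, 0, 0.002], "twist": [0, 0, 0], "fingers": -0.4}, {"translation": [0, 0, 0.003], "twist": [0, 0, 0], "fingers": -0.4}, {"translation": [0, 0, 0.003], "twist": [0, 0, 0], "fingers": -0.4}]}}

```text
time: 26.92
eef_pos: [0.4939, 0.2734, 0.0387]
tcp_rot: [-0.075, 0.997, -0.0, -0.001]
contact_force: [-7.9, -3.2, 8.6]
opening: 0.525
finger_force: 96.7
```

>>> {"method": "arm_command", "body": {"steps": [{"translation": [0, 0, -0.002], "twist": [0, 0, 0], "fingers": -0.4}, {"translation": [0, 0, -0.002], "twist": [0, 0, 0], "fingers": 0.3}, {"translation": [0, 0, -0.002], "twist": [0, 0, 0], "fingers": 1}, {"translation": [0, 0, -0.002], "twist": [0, 0, 0], "fingers": 1}, {"translation": [0, 0, -0.06], "twist": [0, 0, 0], "fingers": 1}]}}

```text
time: 27.55
eef_pos: [0.491, 0.2722, 0.078]
tcp_rot: [-0.075, 0.997, -0.001, -0.004]
contact_force: [0.9, 0.7, 0.5]
opening: 1.003
finger_force: 0.0
```

>>> {"method": "arm_command", "body": {"steps": [{"translation": [0.03, 0, -0.07], "twist": [0, 0, 0], "fingers": 1}, {"translation": [0.03, 0, -0.13], "twist": [0, 0, 0], "fingers": 1}, {"translation": [0.03, 0, -0.13], "twist": [0, 0, 0], "fingers": 1}, {"translation": [0.03, 0, -0.13], "twist": [0, 0, 0], "fingers": 1}]}}

```text
time: 28.05
eef_pos: [0.4713, 0.2698, 0.1784]
tcp_rot: [-0.075, 0.997, -0.0, -0.0]
contact_force: [0.2, 0.2, 0.3]
opening: 1.001
finger_force: 0.0
```

```bash
python3 -c "
from h import *
snap('pad3')
u=proj(pickle.load(open('pics/pad3.pkl','rb'))[1],[.494,.272,.04],get_state())[0].astype(int);print(u)
x0,y0=u[0]-85,u[1]-65;print(x0,y0)
a=cv2.imread('pics/pad3.png')[y0:y0+130,x0:x0+170];a=cv2.convertScaleAbs(a,alpha=1.6,beta=20);cv2.imwrite('pics/p3v.png',cv2.resize(a,None,fx=4.6,fy=4.6,interpolation=cv2.INTER_CUBIC))
plan()"
```

```text
[318 208]
233 143
t 28.1 pos [0.4708 0.2696 0.1774] psi 98.56 open 1.001 F [ 0.2 -0.2 -0.6] ff 0.0
```

View pics/p3v.png

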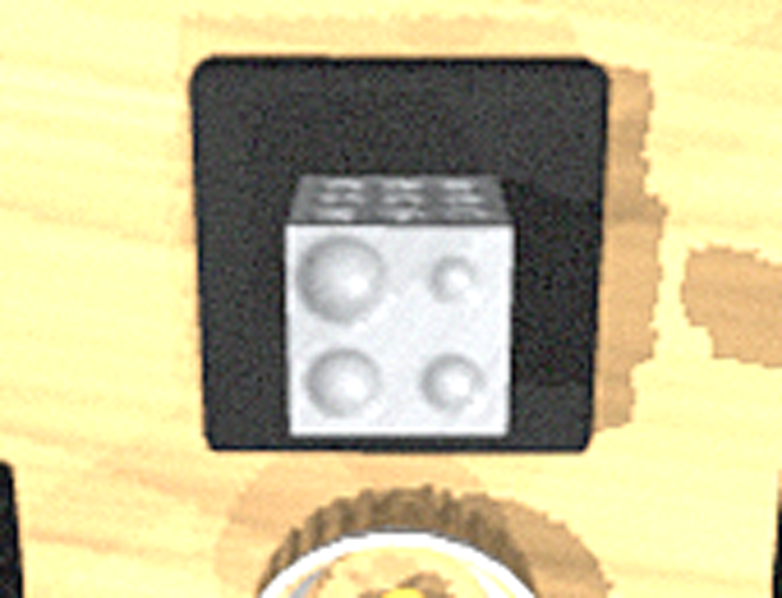

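Run:
```python
from h import *
s,p=pickle.load(open('pics/pad3.pkl','rb'))
c,sn=np.cos(np.radians(8.5)),np.sin(np.radians(8.5));o=np.array([.494,.272,0]);f=lambda P:np.round(np.array([[c,sn],[-sn,c]])@(P-o)[:2]*1e3,2)
V=lambda x,y:(143+(y+.5)/4.6-.5,233+(x+.5)/4.6-.5)
q=lambda x,y,z:f(at(p,*V(x,y),z,s))
T=[q(286,225,.071),q(515,226,.071),q(508,436,.071),q(290,435,.071)];print("top",T,np.mean(T,0))
print("bottom front",q(300,178,.025),q(500,178,.025))
print("pad near z0",q(300,57,0),q(500,59,0),"far",q(250,452,.025),q(550,454,.025))
print("L",q(193,90,.025),q(207,430,.025),"R",q(607,90,.025),q(591,430,.025))
```

```text
top [array([-26.24, -22.26]), array([-26.09,  24.38]), array([20.49, 24.17]), array([ 20.31, -22.47])] [-2.8825  0.955 ]
bottom front [-25.3  -22.76] [-25.37  24.94]
pad near z0 [-50.68 -24.06] [-50.25  26.29] far [ 46.14 -36.9 ] [46.61 39.4 ]
L [-46.36 -47.35] [ 40.07 -47.58] R [-46.5   49.45] [39.96 49.54]
```

```bash
python3 -c "
from h import *
plan((.6005,-.2722,.18,98.5))"
```

```text
t 28.1 pos [0.4708 0.2696 0.1774] psi 98.56 open 1.001 F [ 0.2 -0.2 -0.6] ff 0.0
(0.6005, -0.2722, 0.18, 98.5) -> [-0.0635, -0.7401, -0.0033] [-0.0004, -0.0022, 0.001] rows~ 8.9
```

>>> {"method": "arm_command", "body": {"steps": [{"translation": [-0.064, -0.74, -0.003], "twist": [0, 0, 0], "fingers": 1}, {"translation": [-0.064, -0.74, -0.003], "twist": [0, 0, 0], "fingers": 1}, {"translation": [-0.064, -0.74, -0.003], "twist": [0, 0, 0], "fingers": 1}, {"translation": [-0.064, -0.74, -0.003], "twist": [0, 0, 0], "fingers": 1}, {"translation": [-0.064, -0.74, -0.003], "twist": [0, 0, 0], "fingers": 1}]}}

```text
time: 28.72
eef_pos: [0.5437, -0.0358, 0.1779]
tcp_rot: [-0.075, 0.997, 0.001, -0.002]
contact_force: [0.8, 0.7, 0.8]
opening: 1.005
finger_force: 0.0
```

>>> {"method": "arm_command", "body": {"steps": [{"translation": [-0.028, -0.32, 0], "twist": [0, 0, 0], "fingers": 1}, {"translation": [-0.028, -0.32, 0], "twist": [0, 0, 0], "fingers": 1}, {"translation": [-0.028, -0.32, 0], "twist": [0, 0, 0], "fingers": 1}, {"translation": [-0.028, -0.32, 0], "twist": [0, 0, 0], "fingers": 1}, {"translation": [-0.028, -0.32, 0], "twist": [0, 0, 0], "fingers": 1}]}}

```text
time: 29.35
eef_pos: [0.6002, -0.2716, 0.1771]
tcp_rot: [-0.072, 0.997, 0.001, -0.002]
contact_force: [-0.4, 0.1, -0.1]
opening: 0.999
finger_force: 0.0
```

```bash
python3 -c "
from h import *
read_camera('side')
plan((.6007,-.2724,.18,98.5),(.6007,-.2724,.0571,98.5))"
```

```text
t 29.4 pos [ 0.6    -0.2694  0.1771] psi 98.39 open 0.998 F [ 0.5 -0.4 -1.3] ff 0.0
(0.6007, -0.2724, 0.18, 98.5) -> [-0.0004, -0.0041, -0.0039] [0.0031, -0.0031, -0.0018] rows~ 0.1
(0.6007, -0.2724, 0.0571, 98.5) -> [-0.0009, -0.0047, 0.16] [0.0031, -0.0031, -0.0018] rows~ 2.0
```

>>> {"method": "arm_command", "body": {"steps": [{"translation": [0, -0.003, 0.05], "twist": [0, 0, 0], "fingers": 1}, {"translation": [0, -0.003, 0.1], "twist": [0, 0, 0], "fingers": 1}, {"translation": [0, -0.003, 0.145], "twist": [0, 0, 0], "fingers": 1}, {"translation": [0, -0.003, 0.161], "twist": [0, 0, 0], "fingers": 1}, {"translation": [0, -0.003, 0.161], "twist": [0, 0, 0], "fingers": 1}]}}

```text
time: 30.02
eef_pos: [0.6007, -0.269, 0.0582]
tcp_rot: [-0.075, 0.997, 0.001, -0.001]
contact_force: [-0.7, -1.6, 1.1]
opening: 1.002
finger_force: 0.0
```

>>> {"method": "arm_command", "body": {"steps": [{"translation": [0, 0, 0], "twist": [0, 0, 0], "fingers": 0.3}, {"translation": [0, 0, 0], "twist": [0, 0, 0], "fingers": 0.1}, {"translation": [0, 0, 0], "twist": [0, 0, 0], "fingers": -0.3}, {"translation": [0, 0, 0], "twist": [0, 0, 0], "fingers": -0.3}, {"translation": [0, 0, 0], "twist": [0, 0, 0], "fingers": -0.3}], "grip_force": 30}}

```text
time: 30.65
eef_pos: [0.6024, -0.2712, 0.0613]
tcp_rot: [-0.075, 0.997, -0.001, 0.001]
contact_force: [0.3, 0.3, 6.0]
opening: 0.508
finger_force: 30.4
```

```bash
python3 -c "
from h import *
plan((.6007,-.2724,.16,98.5),(.5325,.0342,.16,100.3))"
```

```text
t 30.65 pos [ 0.6024 -0.2712  0.0613] psi 98.55 open 0.508 F [0.3 0.3 6. ] ff 30.4
(0.6007, -0.2724, 0.16, 98.5) -> [0.0022, -0.0015, -0.1316] [-0.0021, 0.0024, 0.0009] rows~ 1.6
(0.5325, 0.0342, 0.16, 100.3) -> [0.0313, 0.4163, -0.1326] [-0.0021, 0.0024, -0.0291] rows~ 5.0
```

>>> {"method": "arm_command", "body": {"steps": [{"translation": [0, 0, -0.03], "twist": [0, 0, 0], "fingers": -0.3}, {"translation": [0, 0, -0.08], "twist": [0, 0, 0], "fingers": -0.3}, {"translation": [0, 0, -0.125], "twist": [0, 0, 0], "fingers": -0.3}, {"translation": [0.003, 0.04, -0.125], "twist": [0, 0, -0.029], "fingers": -0.3}, {"translation": [0.008, 0.11, -0.125], "twist": [0, 0, -0.029], "fingers": -0.3}]}}

```text
time: 31.28
eef_pos: [0.5832, -0.1901, 0.1546]
tcp_rot: [-0.089, 0.996, -0.0, 0.001]
contact_force: [0.6, -0.1, -1.4]
opening: 0.504
finger_force: 30.9
```

>>> {"method": "arm_command", "body": {"steps": [{"translation": [0, 0.083, 0], "twist": [0, 0, 0], "fingers": -0.3}, {"translation": [0.01, 0.166, 0], "twist": [0, 0, 0], "fingers": -0.3}, {"translation": [0.018, 0.245, 0], "twist": [0, 0, 0], "fingers": -0.3}, {"translation": [0.02, 0.3, 0], "twist": [0, 0, 0], "fingers": -0.3}, {"translation": [0.02, 0.3, 0], "twist": [0, 0, 0], "fingers": -0.3}]}}

```text
time: 31.9
eef_pos: [0.5268, 0.0315, 0.1533]
tcp_rot: [-0.092, 0.996, 0.0, -0.0]
contact_force: [0.1, 0.3, -1.8]
opening: 0.504
finger_force: 30.9
```

```bash
cat >> h.py <<'E'
_gs=get_state
def avg(n=4):
    """average several readings while the arm holds still"""
    S=[]
    for i in range(n): read_camera("side");S.append(_gs())
    s=dict(S[-1]);s["eef_pos"]=np.mean([x["eef_pos"] for x in S],0);s["tcp_rot"]=Ro.from_quat([x["tcp_rot"] for x in S]).mean().as_quat();s["contact_force"]=np.mean([x["contact_force"] for x in S],0)
    global get_state;get_state=lambda:s
E
python3 -c "
from h import *
avg();plan((.534,.0342,.16,100.3),(.534,.0342,.0663,100.3))"
```

```text
t 32.1 pos [0.5281 0.0289 0.1535] psi 100.34 open 0.501 F [ 0.5  0.3 -1.2] ff 30.9
(0.534, 0.0342, 0.16, 100.3) -> [-0.009, 0.0055, -0.0086] [-0.0005, 0.0003, 0.0007] rows~ 0.2
(0.534, 0.0342, 0.0663, 100.3) -> [-0.009, 0.0056, 0.1163] [-0.0005, 0.0003, 0.0007] rows~ 1.5
```

>>> {"method": "arm_command", "body": {"steps": [{"translation": [-0.009, 0.0055, 0.04], "twist": [0, 0, 0], "fingers": -0.3}, {"translation": [-0.009, 0.0055, 0.08], "twist": [0, 0, 0], "fingers": -0.3}, {"translation": [-0.009, 0.0055, 0.105], "twist": [0, 0, 0], "fingers": -0.3}, {"translation": [-0.009, 0.0055, 0.11], "twist": [0, 0, 0], "fingers": -0.3}, {"translation": [-0.009, 0.0055, 0.11], "twist": [0, 0, 0], "fingers": -0.3}]}}

```text
time: 32.72
eef_pos: [0.5346, 0.0338, 0.0711]
tcp_rot: [-0.089, 0.996, -0.0, 0.0]
contact_force: [0.5, 0.8, -1.6]
opening: 0.508
finger_force: 31.0
```

```bash
python3 -c "
from h import *
avg();plan((.534,.0342,.0663,100.3))"
```

```text
t 32.92 pos [0.535  0.034  0.0719] psi 100.3 open 0.507 F [ 0.2 -0.1 -1.5] ff 31.0
(0.534, 0.0342, 0.0663, 100.3) -> [0.0013, 0.0005, 0.0074] [-0.0007, 0.0021, -0.0001] rows~ 0.1
```

>>> {"method": "arm_command", "body": {"steps": [{"translation": [0.001, 0, 0.003], "twist": [0, 0, 0], "fingers": -0.3}, {"translation": [0.001, 0, 0.005], "twist": [0, 0, 0], "fingers": -0.3}, {"translation": [0.001, 0, 0.007], "twist": [0, 0, 0], "fingers": -0.3}, {"translation": [0.001, 0, 0.008], "twist": [0, 0, 0], "fingers": -0.3}, {"translation": [0.001, 0, 0.008], "twist": [0, 0, 0], "fingers": -0.3}]}}

```text
time: 33.55
eef_pos: [0.5343, 0.0342, 0.0663]
tcp_rot: [-0.09, 0.996, 0.0, 0.001]
contact_force: [-2.8, 0.6, 6.7]
opening: 0.503
finger_force: 31.1
```

>>> {"method": "arm_command", "body": {"steps": [{"translation": [0, 0, 0.001], "twist": [0, 0, 0], "fingers": -0.3}, {"translation": [0, 0, 0.001], "twist": [0, 0, 0], "fingers": -0.3}]}}

```text
time: 33.8
eef_pos: [0.5346, 0.0342, 0.0663]
tcp_rot: [-0.09, 0.996, 0.0, 0.001]
contact_force: [-2.6, 1.0, 9.8]
opening: 0.503
finger_force: 31.2
```

>>> {"method": "arm_command", "body": {"steps": [{"translation": [0, 0, -0.002], "twist": [0, 0, 0], "fingers": 0.3}, {"translation": [0, 0, -0.002], "twist": [0, 0, 0], "fingers": 1}, {"translation": [0, 0, -0.002], "twist": [0, 0, 0], "fingers": 1}, {"translation": [0, 0, -0.06], "twist": [0, 0, 0], "fingers": 1}, {"translation": [0, 0, -0.13], "twist": [0, 0, 0], "fingers": 1}]}}

```text
time: 34.42
eef_pos: [0.5319, 0.0342, 0.1605]
tcp_rot: [-0.09, 0.996, 0.0, -0.002]
contact_force: [0.8, -0.2, 0.5]
opening: 1.0
finger_force: 0.0
```

>>> {"method": "arm_command", "body": {"steps": [{"translation": [0, 0, -0.04], "twist": [0, 0, 0], "fingers": 1}, {"translation": [0, 0, -0.04], "twist": [0, 0, 0], "fingers": 1}]}}

```text
time: 34.67
eef_pos: [0.5351, 0.0339, 0.1944]
tcp_rot: [-0.09, 0.996, -0.001, 0.003]
contact_force: [-0.0, 0.3, 0.2]
opening: 0.998
finger_force: 0.0
```

```bash
python3 -c "
from h import *
avg(2);plan((.511,-.2814,.19,8.4))"
```

```text
t 34.77 pos [0.5332 0.0341 0.1911] psi 100.3 open 1.007 F [-0.2 -0.1 -0.5] ff 0.0
(0.511, -0.2814, 0.19, 8.4) -> [0.1043, -0.4086, 0.0014] [0.0001, 0.0002, 1.5317] rows~ 5.1
```

>>> {"method": "arm_command", "body": {"steps": [{"translation": [0.104, -0.408, 0], "twist": [0, 0, 0.89], "fingers": 1}, {"translation": [0.104, -0.408, 0], "twist": [0, 0, 0.89], "fingers": 1}, {"translation": [0.104, -0.408, 0], "twist": [0, 0, 0.89], "fingers": 1}, {"translation": [0.104, -0.408, 0], "twist": [0, 0, 0.89], "fingers": 1}, {"translation": [0.104, -0.408, 0], "twist": [0, 0, 0.89], "fingers": 1}]}}

```text
time: 35.4
eef_pos: [0.51, -0.2788, 0.1884]
tcp_rot: [0.37, 0.929, 0.001, -0.002]
contact_force: [1.3, -0.5, 0.1]
opening: 1.003
finger_force: 0.0
```

>>> {"method": "arm_command", "body": {"steps": [{"translation": [0, 0, 0], "twist": [0, 0, 0.64], "fingers": 1}, {"translation": [0, 0, 0], "twist": [0, 0, 0.64], "fingers": 1}, {"translation": [0, 0, 0], "twist": [0, 0, 0.64], "fingers": 1}, {"translation": [0, 0, 0], "twist": [0, 0, 0.64], "fingers": 1}, {"translation": [0, 0, 0], "twist": [0, 0, 0.64], "fingers": 1}]}}

```text
time: 36.02
eef_pos: [0.5104, -0.2769, 0.1885]
tcp_rot: [0.652, 0.758, -0.0, -0.002]
contact_force: [-0.8, 0.2, -0.2]
opening: 0.999
finger_force: 0.0
```

```bash
python3 -c "
from h import *
avg(2);plan((.511,-.2814,.041,8.4))"
```

```text
t 36.12 pos [ 0.5107 -0.277   0.1893] psi 8.6 open 1.003 F [-0.   0.7 -0. ] ff 0.0
(0.511, -0.2814, 0.041, 8.4) -> [-0.0063, -0.0, 0.1977] [-0.0023, -0.0025, 0.0034] rows~ 2.4
```

>>> {"method": "arm_command", "body": {"steps": [{"translation": [-0.0063, 0, 0.05], "twist": [0, 0, 0.003], "fingers": 1}, {"translation": [-0.0063, 0, 0.11], "twist": [0, 0, 0.003], "fingers": 1}, {"translation": [-0.0063, 0, 0.17], "twist": [0, 0, 0.003], "fingers": 1}, {"translation": [-0.0063, 0, 0.197], "twist": [0, 0, 0.003], "fingers": 1}, {"translation": [-0.0063, 0, 0.197], "twist": [0, 0, 0.003], "fingers": 1}]}}

```text
time: 36.75
eef_pos: [0.5113, -0.2815, 0.042]
tcp_rot: [0.654, 0.757, -0.0, -0.002]
contact_force: [0.2, 0.5, -0.2]
opening: 1.002
finger_force: 0.0
```

>>> {"method": "arm_command", "body": {"steps": [{"translation": [0, 0, 0], "twist": [0, 0, 0], "fingers": 0.5}, {"translation": [0, 0, 0], "twist": [0, 0, 0], "fingers": 0.4}, {"translation": [0, 0, 0], "twist": [0, 0, 0], "fingers": 0}, {"translation": [0, 0, 0], "twist": [0, 0, 0], "fingers": 0}, {"translation": [0, 0, 0], "twist": [0, 0, 0], "fingers": 0}], "grip_force": 40}}

```text
time: 37.38
eef_pos: [0.5135, -0.2835, 0.0464]
tcp_rot: [0.654, 0.757, -0.0, 0.002]
contact_force: [-1.3, 1.0, 6.5]
opening: 0.684
finger_force: 43.5
```

```bash
python3 -c "
from h import *
avg(2);plan((.511,-.2814,.14,8.4),(.6092,-.0142,.14,10.2))"
```

```text
t 37.48 pos [ 0.5135 -0.2835  0.0464] psi 8.35 open 0.685 F [-1.3  0.1  5.8] ff 43.5
(0.511, -0.2814, 0.14, 8.4) -> [0.0029, -0.0025, -0.1248] [0.0022, 0.0032, -0.0008] rows~ 1.5
(0.6092, -0.0142, 0.14, 10.2) -> [0.3364, 0.1787, -0.1254] [0.0022, 0.0032, -0.0308] rows~ 4.6
```

>>> {"method": "arm_command", "body": {"steps": [{"translation": [0, 0, -0.03], "twist": [0, 0, 0], "fingers": 0}, {"translation": [0, 0, -0.08], "twist": [0, 0, 0], "fingers": 0}, {"translation": [0, 0, -0.125], "twist": [0, 0, 0], "fingers": 0}, {"translation": [0.035, 0.019, -0.125], "twist": [0, 0, -0.03], "fingers": 0}, {"translation": [0.1, 0.053, -0.125], "twist": [0, 0, -0.03], "fingers": 0}]}}

```text
time: 38.1
eef_pos: [0.541, -0.2029, 0.1383]
tcp_rot: [0.643, 0.766, 0.0, 0.001]
contact_force: [0.8, 1.0, -3.9]
opening: 0.689
finger_force: 44.6
```

>>> {"method": "arm_command", "body": {"steps": [{"translation": [0.07, 0.037, 0], "twist": [0, 0, 0], "fingers": 0}, {"translation": [0.14, 0.074, 0], "twist": [0, 0, 0], "fingers": 0}, {"translation": [0.2, 0.1, 0], "twist": [0, 0, 0], "fingers": 0}, {"translation": [0.23, 0.115, 0], "twist": [0, 0, 0], "fingers": 0}, {"translation": [0.23, 0.115, 0], "twist": [0, 0, 0], "fingers": 0}]}}

```text
time: 38.72
eef_pos: [0.5951, -0.0153, 0.1371]
tcp_rot: [0.641, 0.768, 0.0, -0.0]
contact_force: [0.4, -0.2, -2.9]
opening: 0.689
finger_force: 44.6
```

```bash
python3 -c "
from h import *
avg();plan((.6092,-.0163,.14,10.2),(.6092,-.0163,.0514,10.2))"
```

```text
t 38.92 pos [ 0.5949 -0.0176  0.1371] psi 10.14 open 0.688 F [-0.5  0.5 -3.3] ff 44.6
(0.6092, -0.0163, 0.14, 10.2) -> [-0.0017, 0.0191, -0.0038] [-0.0004, 0.0002, -0.001] rows~ 0.2
(0.6092, -0.0163, 0.0514, 10.2) -> [-0.0017, 0.0191, 0.1143] [-0.0004, 0.0002, -0.001] rows~ 1.4
```

>>> {"method": "arm_command", "body": {"steps": [{"translation": [-0.0017, 0.019, 0.02], "twist": [0, 0, 0], "fingers": 0}, {"translation": [-0.0017, 0.019, 0.05], "twist": [0, 0, 0], "fingers": 0}, {"translation": [-0.0017, 0.019, 0.09], "twist": [0, 0, 0], "fingers": 0}, {"translation": [-0.0017, 0.019, 0.108], "twist": [0, 0, 0], "fingers": 0}, {"translation": [-0.0017, 0.019, 0.108], "twist": [0, 0, 0], "fingers": 0}]}}

```text
time: 39.55
eef_pos: [0.6086, -0.0167, 0.0552]
tcp_rot: [0.642, 0.766, -0.001, -0.001]
contact_force: [0.1, 0.6, -3.5]
opening: 0.685
finger_force: 44.5
```

```bash
python3 -c "
from h import *
avg();plan((.6092,-.0163,.0514,10.2))"
```

```text
t 39.75 pos [ 0.6103 -0.0166  0.0575] psi 10.09 open 0.689 F [ 0.2  0.4 -3.2] ff 44.6
(0.6092, -0.0163, 0.0514, 10.2) -> [0.0007, -0.0014, 0.0081] [0.0017, 0.0007, -0.0018] rows~ 0.1
```

>>> {"method": "arm_command", "body": {"steps": [{"translation": [0.0007, -0.0014, 0.003], "twist": [0, 0, 0], "fingers": 0}, {"translation": [0.0007, -0.0014, 0.006], "twist": [0, 0, 0], "fingers": 0}, {"translation": [0.0007, -0.0014, 0.008], "twist": [0, 0, 0], "fingers": 0}, {"translation": [0.0007, -0.0014, 0.009], "twist": [0, 0, 0], "fingers": 0}, {"translation": [0.0007, -0.0014, 0.009], "twist": [0, 0, 0], "fingers": 0}]}}

```text
time: 40.38
eef_pos: [0.6085, -0.0156, 0.0515]
tcp_rot: [0.642, 0.767, -0.0, -0.0]
contact_force: [-4.2, 1.6, 7.5]
opening: 0.688
finger_force: 45.5
```

>>> {"method": "arm_command", "body": {"steps": [{"translation": [0, 0, 0.001], "twist": [0, 0, 0], "fingers": 0}, {"translation": [0, 0, 0.001], "twist": [0, 0, 0], "fingers": 0}]}}

```text
time: 40.62
eef_pos: [0.6086, -0.0156, 0.0515]
tcp_rot: [0.642, 0.767, -0.0, -0.0]
contact_force: [-5.9, 1.4, 8.9]
opening: 0.685
finger_force: 45.8
```

Jar is down. Release, rise, go to the can.

>>> {"method": "arm_command", "body": {"steps": [{"translation": [0, 0, -0.002], "twist": [0, 0, 0], "fingers": 0.5}, {"translation": [0, 0, -0.002], "twist": [0, 0, 0], "fingers": 1}, {"translation": [0, 0, -0.002], "twist": [0, 0, 0], "fingers": 1}, {"translation": [0, 0, -0.06], "twist": [0, 0, 0], "fingers": 1}, {"translation": [0, 0, -0.13], "twist": [0, 0, 0], "fingers": 1}]}}

```text
time: 41.25
eef_pos: [0.6072, -0.0157, 0.1455]
tcp_rot: [0.642, 0.767, -0.001, -0.002]
contact_force: [0.9, -0.5, 0.4]
opening: 0.996
finger_force: 0.0
```

>>> {"method": "arm_command", "body": {"steps": [{"translation": [0, 0, -0.06], "twist": [0, 0, 0], "fingers": 1}, {"translation": [0, 0, -0.06], "twist": [0, 0, 0], "fingers": 1}]}}

```text
time: 41.5
eef_pos: [0.6114, -0.0163, 0.197]
tcp_rot: [0.642, 0.767, 0.003, 0.005]
contact_force: [0.3, -1.0, 0.6]
opening: 1.004
finger_force: 0.0
```

```bash
python3 -c "
from h import *
avg(2);plan((.4189,-.2914,.19,8.5))"
```

```text
t 41.6 pos [ 0.609  -0.0159  0.1925] psi 10.12 open 0.996 F [-0.2  0.2 -0.2] ff 0.0
(0.4189, -0.2914, 0.19, 8.5) -> [-0.317, -0.3141, 0.0029] [0.0023, 0.0009, 0.0271] rows~ 5.4
```

>>> {"method": "arm_command", "body": {"steps": [{"translation": [-0.317, -0.314, 0], "twist": [0, 0, 0.027], "fingers": 1}, {"translation": [-0.317, -0.314, 0], "twist": [0, 0, 0.027], "fingers": 1}, {"translation": [-0.317, -0.314, 0], "twist": [0, 0, 0.027], "fingers": 1}, {"translation": [-0.317, -0.314, 0], "twist": [0, 0, 0.027], "fingers": 1}, {"translation": [-0.317, -0.314, 0], "twist": [0, 0, 0.027], "fingers": 1}]}}

```text
time: 42.22
eef_pos: [0.4286, -0.2734, 0.1888]
tcp_rot: [0.653, 0.758, 0.0, -0.002]
contact_force: [0.1, -0.5, -0.6]
opening: 0.997
finger_force: 0.0
```

```bash
python3 -c "
from h import *
avg(5);plan((.4189,-.2914,.19,8.5),(.4189,-.2914,.046,8.5))"
```

```text
t 42.48 pos [ 0.428  -0.2751  0.1891] psi 8.25 open 0.998 F [ 0.1 -0.5 -0.2] ff 0.0
(0.4189, -0.2914, 0.19, 8.5) -> [-0.0198, -0.0152, -0.0012] [-0.0032, -0.0022, -0.0041] rows~ 0.3
(0.4189, -0.2914, 0.046, 8.5) -> [-0.0202, -0.0146, 0.1908] [-0.0032, -0.0022, -0.0041] rows~ 2.3
```

>>> {"method": "arm_command", "body": {"steps": [{"translation": [-0.02, -0.015, 0.04], "twist": [0, 0, -0.004], "fingers": 1}, {"translation": [-0.02, -0.015, 0.1], "twist": [0, 0, -0.004], "fingers": 1}, {"translation": [-0.02, -0.015, 0.16], "twist": [0, 0, -0.004], "fingers": 1}, {"translation": [-0.02, -0.015, 0.19], "twist": [0, 0, -0.004], "fingers": 1}, {"translation": [-0.02, -0.015, 0.19], "twist": [0, 0, -0.004], "fingers": 1}]}}

```text
time: 43.1
eef_pos: [0.4212, -0.2864, 0.0459]
tcp_rot: [0.65, 0.76, 0.0, -0.003]
contact_force: [-0.5, 1.7, 1.0]
opening: 1.0
finger_force: 0.0
```

>>> {"method": "arm_command", "body": {"steps": [{"translation": [0, 0, 0], "twist": [0, 0, 0], "fingers": 0.3}, {"translation": [0, 0, 0], "twist": [0, 0, 0], "fingers": 0.1}, {"translation": [0, 0, 0], "twist": [0, 0, 0], "fingers": -0.3}, {"translation": [0, 0, 0], "twist": [0, 0, 0], "fingers": -0.3}, {"translation": [0, 0, 0], "twist": [0, 0, 0], "fingers": -0.3}], "grip_force": 35}}

```text
time: 43.72
eef_pos: [0.4229, -0.2902, 0.0504]
tcp_rot: [0.651, 0.759, 0.0, 0.001]
contact_force: [0.7, 1.2, 5.4]
opening: 0.511
finger_force: 36.8
```

```bash
python3 -c "
from h import *
avg(2);plan((.4189,-.2914,.15,8.5),(.5915,.1047,.15,11.1))"
```

```text
t 43.83 pos [ 0.4229 -0.2902  0.0504] psi 8.73 open 0.513 F [-0.2  1.3  6.4] ff 36.8
(0.4189, -0.2914, 0.15, 8.5) -> [-0.001, -0.0052, -0.1328] [0.0017, 0.0016, 0.0039] rows~ 1.6
(0.5915, 0.1047, 0.15, 11.1) -> [0.486, 0.3024, -0.1331] [0.0016, 0.0017, -0.0394] rows~ 6.9
```

>>> {"method": "arm_command", "body": {"steps": [{"translation": [0, 0, -0.03], "twist": [0, 0, 0], "fingers": -0.3}, {"translation": [0, 0, -0.08], "twist": [0, 0, 0], "fingers": -0.3}, {"translation": [0, 0, -0.14], "twist": [0, 0, 0], "fingers": -0.3}, {"translation": [0, 0, -0.2], "twist": [0, 0, 0], "fingers": -0.3}, {"translation": [0.05, 0.032, -0.2], "twist": [0, 0, -0.02], "fingers": -0.3}]}}

```text
time: 44.45
eef_pos: [0.4417, -0.2518, 0.2037]
tcp_rot: [0.645, 0.764, -0.0, 0.005]
contact_force: [1.9, 0.5, -2.7]
opening: 0.506
finger_force: 36.6
```

>>> {"method": "arm_command", "body": {"steps": [{"translation": [0.07, 0.043, 0], "twist": [0, 0, -0.019], "fingers": -0.3}, {"translation": [0.14, 0.087, 0], "twist": [0, 0, -0.019], "fingers": -0.3}, {"translation": [0.21, 0.13, 0], "twist": [0, 0, -0.019], "fingers": -0.3}, {"translation": [0.28, 0.174, 0], "twist": [0, 0, -0.019], "fingers": -0.3}, {"translation": [0.34, 0.21, 0], "twist": [0, 0, -0.019], "fingers": -0.3}]}}

```text
time: 45.08
eef_pos: [0.5511, 0.0318, 0.1981]
tcp_rot: [0.635, 0.772, -0.0, -0.0]
contact_force: [0.5, -1.0, -2.4]
opening: 0.512
finger_force: 36.5
```

```bash
python3 -c "
from h import *
plan((.5914,.1053,.2,11.1))"
```

```text
t 45.08 pos [0.5511 0.0318 0.1981] psi 11.12 open 0.512 F [ 0.5 -1.  -2.4] ff 36.5
(0.5914, 0.1053, 0.2, 11.1) -> [0.0857, 0.0717, -0.0026] [-0.0008, -0.0003, 0.0003] rows~ 1.3
```

>>> {"method": "arm_command", "body": {"steps": [{"translation": [0.055, 0.046, 0], "twist": [0, 0, 0], "fingers": -0.3}, {"translation": [0.083, 0.071, 0], "twist": [0, 0, 0], "fingers": -0.3}, {"translation": [0.083, 0.071, 0], "twist": [0, 0, 0], "fingers": -0.3}, {"translation": [0.083, 0.071, 0.05], "twist": [0, 0, 0], "fingers": -0.3}, {"translation": [0.083, 0.071, 0.08], "twist": [0, 0, 0], "fingers": -0.3}]}}

```text
time: 45.7
eef_pos: [0.5897, 0.1, 0.1364]
tcp_rot: [0.636, 0.772, -0.001, -0.001]
contact_force: [-0.0, -0.7, -1.7]
opening: 0.51
finger_force: 36.6
```

```bash
python3 -c "
from h import *
avg();plan((.5914,.1053,.0554,11.1))"
```

```text
t 45.9 pos [0.5891 0.1    0.1358] psi 11.02 open 0.512 F [-0.3 -0.2 -2.7] ff 36.6
(0.5914, 0.1053, 0.0554, 11.1) -> [0.0063, 0.005, 0.1071] [-0.0056, -0.0008, -0.0013] rows~ 1.3
```

>>> {"method": "arm_command", "body": {"steps": [{"translation": [0.0063, 0.004, 0.02], "twist": [0, 0, 0], "fingers": -0.3}, {"translation": [0.0063, 0.004, 0.06], "twist": [0, 0, 0], "fingers": -0.3}, {"translation": [0.0063, 0.004, 0.09], "twist": [0, 0, 0], "fingers": -0.3}, {"translation": [0.0063, 0.004, 0.101], "twist": [0, 0, 0], "fingers": -0.3}, {"translation": [0.0063, 0.004, 0.101], "twist": [0, 0, 0], "fingers": -0.3}]}}

```text
time: 46.52
eef_pos: [0.5935, 0.1062, 0.063]
tcp_rot: [0.635, 0.772, -0.0, -0.0]
contact_force: [0.1, -0.6, -2.4]
opening: 0.513
finger_force: 36.6
```

```bash
python3 -c "
from h import *
avg();plan((.5914,.1053,.0554,11.1))"
```

```text
t 46.73 pos [0.5944 0.1062 0.0644] psi 11.09 open 0.509 F [ 0.2  0.2 -1.2] ff 36.6
(0.5914, 0.1053, 0.0554, 11.1) -> [-0.0004, -0.0042, 0.0119] [0.0022, 0.0004, -0.0002] rows~ 0.2
```

>>> {"method": "arm_command", "body": {"steps": [{"translation": [0, -0.003, 0.003], "twist": [0, 0, 0], "fingers": -0.3}, {"translation": [0, -0.003, 0.006], "twist": [0, 0, 0], "fingers": -0.3}, {"translation": [0, -0.003, 0.009], "twist": [0, 0, 0], "fingers": -0.3}, {"translation": [0, -0.003, 0.009], "twist": [0, 0, 0], "fingers": -0.3}, {"translation": [0, -0.003, 0.009], "twist": [0, 0, 0], "fingers": -0.3}]}}

```text
time: 47.35
eef_pos: [0.5913, 0.1057, 0.0563]
tcp_rot: [0.636, 0.772, -0.0, -0.0]
contact_force: [0.5, -0.6, -2.3]
opening: 0.511
finger_force: 36.6
```

```bash
python3 -c "
from h import *
avg(3);plan((.5914,.1053,.0554,11.1))"
```

```text
t 47.5 pos [0.5913 0.1057 0.0564] psi 11.08 open 0.512 F [ 0.2  0.3 -2.3] ff 36.6
(0.5914, 0.1053, 0.0554, 11.1) -> [-0.0005, -0.0, 0.0013] [0.0001, 0.0, -0.0003] rows~ 0.0
```

>>> {"method": "arm_command", "body": {"steps": [{"translation": [0, 0, 0.001], "twist": [0, 0, 0], "fingers": -0.3}, {"translation": [0, 0, 0.002], "twist": [0, 0, 0], "fingers": -0.3}, {"translation": [0, 0, 0.003], "twist": [0, 0, 0], "fingers": -0.3}, {"translation": [0, 0, 0.003], "twist": [0, 0, 0], "fingers": -0.3}]}}

```text
time: 48.0
eef_pos: [0.5914, 0.1058, 0.0555]
tcp_rot: [0.635, 0.772, -0.0, -0.0]
contact_force: [-2.7, -0.3, 5.5]
opening: 0.514
finger_force: 37.5
```

Can is in contact; release, rise, and move away to the original tidy viewpoint for comparison.

>>> {"method": "arm_command", "body": {"steps": [{"translation": [0, 0, -0.001], "twist": [0, 0, 0], "fingers": 0.3}, {"translation": [0, 0, -0.001], "twist": [0, 0, 0], "fingers": 1}, {"translation": [0, 0, -0.001], "twist": [0, 0, 0], "fingers": 1}, {"translation": [0, 0, -0.06], "twist": [0, 0, 0], "fingers": 1}, {"translation": [0, 0, -0.13], "twist": [0, 0, 0], "fingers": 1}]}}

```text
time: 48.62
eef_pos: [0.5901, 0.1056, 0.1509]
tcp_rot: [0.636, 0.772, -0.001, -0.001]
contact_force: [0.5, 0.8, -0.2]
opening: 0.999
finger_force: 0.0
```

>>> {"method": "arm_command", "body": {"steps": [{"translation": [0, 0, -0.06], "twist": [0, 0, 0], "fingers": 1}, {"translation": [-0.05, -0.09, -0.1], "twist": [0, 0, -0.5], "fingers": 1}, {"translation": [-0.05, -0.09, -0.1], "twist": [0, 0, -0.9], "fingers": 1}, {"translation": [-0.05, -0.09, -0.1], "twist": [0, 0, -0.9], "fingers": 1}, {"translation": [-0.05, -0.09, -0.1], "twist": [0, 0, -0.9], "fingers": 1}]}}

```text
time: 49.25
eef_pos: [0.5321, 0.0556, 0.2269]
tcp_rot: [0.306, 0.952, 0.0, 0.0]
contact_force: [-0.3, 0.6, 0.0]
opening: 1.0
finger_force: 0.0
```

```bash
python3 -c "
from h import *
plan((.5297,.0512,.2313,99.93))"
```

```text
t 49.25 pos [0.5321 0.0556 0.2269] psi 54.38 open 1.0 F [-0.3  0.6  0. ] ff 0.0
(0.5297, 0.0512, 0.2313, 99.93) -> [-0.0009, -0.0067, -0.0059] [0.0002, 0.0009, -0.7592] rows~ 0.1
```

>>> {"method": "arm_command", "body": {"steps": [{"translation": [-0.001, -0.007, -0.006], "twist": [0, 0, -0.759], "fingers": 1}, {"translation": [-0.001, -0.007, -0.006], "twist": [0, 0, -0.759], "fingers": 1}, {"translation": [-0.001, -0.007, -0.006], "twist": [0, 0, -0.759], "fingers": 1}, {"translation": [-0.001, -0.007, -0.006], "twist": [0, 0, -0.759], "fingers": 1}, {"translation": [-0.001, -0.007, -0.006], "twist": [0, 0, -0.759], "fingers": 1}]}}

```text
time: 49.88
eef_pos: [0.5297, 0.0512, 0.2309]
tcp_rot: [-0.085, 0.996, 0.0, -0.0]
contact_force: [-0.3, -0.1, -0.4]
opening: 1.004
finger_force: 0.0
```

```bash
python3 -c "
from h import *
read_camera('side');read_camera('side')
s,p=snap('tidy2');plan()
for n in('scene','side'):
    q=read_camera(n);a=q['pixels'][:,:,::-1];cv2.imwrite(f'pics/{n}9.png',a)
a=cv2.imread('pics/tidy.png')[120:280,200:430];b=cv2.imread('pics/tidy2.png')[120:280,200:430]
cv2.imwrite('pics/cmp.png',cv2.resize(np.vstack([a,b]),None,fx=1.85,fy=1.85,interpolation=cv2.INTER_CUBIC))
"
```

```text
t 50.02 pos [0.5297 0.0512 0.231 ] psi 99.55 open 0.998 F [ 0.7 -0.2  0.1] ff 0.0
```

View pics/cmp.png

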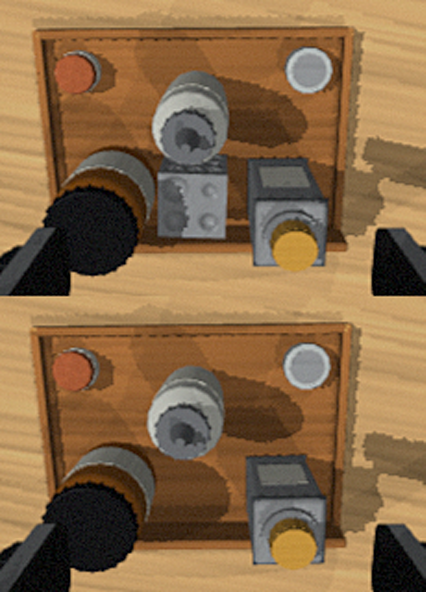

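Run:
```python
from h import *
for n in("side","scene"):
    a=cv2.imread(f"pics/{n}0.png",0).astype(np.float32);b=cv2.imread(f"pics/{n}9.png",0).astype(np.float32);p=read_camera(n)
    for o,P,h,w in(("bottle",(.533,.0335,.1),.035,.018),("jar",(.608,-.0145,.085),.03,.028),("can",(.591,.1045,.1),.03,.02),("tin",(.4996,.1047,.025),.02,.02)):
        u=proj(p,P)[0];s=np.linalg.norm(proj(p,np.add(P,(0,.0,.0)))-proj(p,np.add(P,(0,.01,0))))/.01
        r=int(max(.03*1.0*s,9));x,y=int(u[0]),int(u[1])
        T=cv2.resize(a[y-r:y+r,x-r:x+r],None,fx=8,fy=8,interpolation=cv2.INTER_CUBIC);S=cv2.resize(b[y-r-5:y+r+5,x-r-5:x+r+5],None,fx=8,fy=8,interpolation=cv2.INTER_CUBIC)
        m=cv2.matchTemplate(S,T,cv2.TM_CCOEFF_NORMED);_,v,_,l=cv2.minMaxLoc(m);d=np.array(l)/8-5
        J=np.array([(proj(p,np.add(P,e))-proj(p,P))[0]/.001 for e in((.001,0,0),(0,.001,0))]).T
        print(n,o,"corr",round(v,3),"px",d,"world mm",np.round(np.linalg.solve(J,d)*1e3,1))
```

```text
side bottle corr 0.98 px [ 0.875 -0.125] world mm [-1.  -1.3]
side jar corr 0.658 px [0.25 0.5 ] world mm [-1.3  0.7]
side can corr 0.937 px [-0.5   0.25] world mm [0.3 1. ]
side tin corr 0.994 px [0. 0.] world mm [-0.  0.]
scene bottle corr 0.977 px [-0.625 -0.25 ] world mm [-1.  -1.3]
scene jar corr 0.99 px [ 0.375 -0.25 ] world mm [-0.8  0.8]
scene can corr 0.986 px [0.25 0.25] world mm [0.9 0.4]
scene tin corr 0.982 px [0.125 0.125] world mm [0.5 0.2]
```

View pics/side9.png

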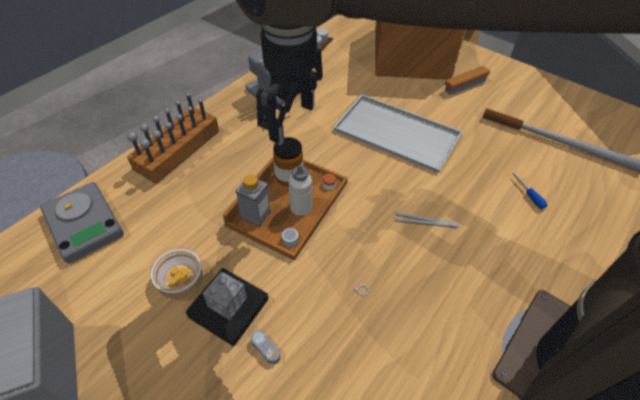

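All three containers are within about 1.7 mm of where they started. The block stands centred on the pad and the gripper is clear, so I'm handing in.

```bash
python3 -c "
from plant import *
print(sign_off())"
```

```text
the job is handed in; nothing more can be done
None
```

The job is done and handed in at about 50 s: the dapping block stands hollows up on the rubber pad, centred to about 1 mm and square within about 0.5°, and the bottle, jar and can are back within about 2 mm of their original spots by camera comparison.

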